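# Fetch a sample tube from behind a spring flap and lay it in the reader

## Robot

A 7-joint arm with a two-finger parallel gripper is mounted at the origin on a cart in front of the work surface, level with it; the furniture and walls round the work are solid. World frame = base frame: x ahead of the robot, y to its left, z up, the work surface at z = 0. Lengths are in m, angles in rad, forces in N, time in s.
With the tool pointing down it reaches from about 0.35 to 0.9 m from the base axis. Payload 7.2 kg.
Tool frame: the origin (TCP) lies at the very end of the fingers, on their centre line; the grasp point (between the pads) lies 19 mm behind it; y points along the fingers, z is the direction in which the jaws open and shut, and the axes are right-handed (so a half turn about y gives the same grasp; the last joint's range is limited). The gripper opens to 85 mm and grips with 20 to 120 N. Pads are 22 mm wide; open, the fingers measure 114 mm over their backs; the gripper's body (76 mm by 85 mm) begins 54 mm behind the grasp point. The pads swing forward as they close: fully open they stand 13 mm farther back than shut.
Start: joints at [-1.329, 0.411, -0.013, 1.596, 0.006, 1.134, -0.082], TCP at [0.191, 0.595, 0.231] pointing down, gripper open.
Joint ranges: [-2.95, 2.95], [-0.29, 1.99], [-1.47, 1.44], [0.14, 2.54], [-1.03, 4.17], [0.13, 1.85], [-2.86, 2.86]. Speed limits (rad/s): [2.39, 2.39, 3.01, 3.01, 3.14, 3.14, 3.14].

## Interface

Orientations are given as [roll, pitch, yaw] about the fixed x, y, z axes, in that order (R = Rz(yaw) Ry(pitch) Rx(roll)).
In Python, from bench import arm gives the robot as it stands.
- The arm moves only by the shell command python3 -m jog 'ROWS' [FORCE]. ROWS is JSON, a list that holds one entry, the list of rows, each a list of 7 numbers: the shift along the tool's x, y, z normalised to -1 to 1, where 1 is 150 mm, then the turn, a rotation vector about the tool's x, y, z normalised to -1 to 1, where 1 is pi rad, then the closure, from -1 (fully open) to 1 (shut), so that 0 is half open. In form: [[[tx, ty, tz, wx, wy, wz, grip], ...]]. A call has 1 to 8 rows; each row shifts and turns the commanded pose from where the row before left it, along the tool's axes as they then stand; what a row does not reach is not made up. A row lasts 1/12 s, in which the tool goes at most 41.7 mm and 7.16 degrees, less where a joint would pass 70% of its speed; a pose out of reach is approached as far as the arm can. A call with a number of a shift or a turn outside -1 to 1 is refused whole. A call with a gripper value outside its range is refused whole. The fingers move at their own pace and stop on an object; FORCE is the grip in N (left out, the last holds). Time passes only in rows, so rows that do not move let the fingers close. It gives the time, the measured TCP pose, the force and the opening at its end, in the units of the state.
- arm.read_state(): the state, without advancing time (a new reading comes with each control period).
- arm.capture(name): name is "scene" or "top" or "wrist"; returns a dict with "pixels" (480x640x3 uint8, red, green, blue), "intrinsics" (3x3 intrinsics, pixels), "R" (3x3) and "t" (3): a world point X has camera coordinates R X + t; the wrist camera has in their place "hand_eye" (4x4, takes a point from camera to tool coordinates, whose origin is the TCP and whose axes are the tool frame's). Camera axes: x right, y down, z forward; pixel columns grow to the right and rows downward; lengths in m; the calibration is good to about 2 mm. A picture is of the moment at which its call begins: read the wrist's pose just before it. There is no depth.
- arm.job_done(): hands the job in, once; it reports no verdict.
Trained networks look in a picture, given as the dict that the camera call returned (one of the last four; its "shot" number tells which), for a name from the list of things; names that differ only in an ending like _2 or _b are one class to them, and where a whole thing is asked for, a point or a joint stands for the part that bears it (a point fixed in the world has none). Each returns a list of dicts, best first, with "conf" (0 to 1); they miss things now and then, are a little off and sometimes report something else, mostly with a low value. They report only what shows in the picture. A call takes as long as a camera call.
- arm.spot_in(picture, name): "bbox" ([centre column, centre row, width, height] as shares, 0 to 1, of the picture: columns of its width, rows of its height, round what is visible of it).
- arm.cut_out(picture, name): "region" (480x640 bool, what is visible of it) and "bbox" ([centre column, centre row, width, height] as shares, 0 to 1, of the picture: columns of its width, rows of its height, round what is visible of it).
- arm.mark_of(picture, name): "point" ([column, row] as shares, 0 to 1, of the picture: columns of its width, rows of its height: a listed point, or the origin of a listed thing).
The state is a dict: "clock": time; "joints": joint angles; "joint_vel": joint speeds; "effort": joint torques, N m; "tcp_pos": TCP position; "eef_rot": TCP orientation; "ft_force": force on the tool from outside, world axes, zero at the start; "torque": the same for the moment, N m; "opening": opening from 0.0 (shut) to 1.0 (fully open).
Only numpy, scipy, OpenCV 4.12 (cv2) and the standard library are available. Lean on these libraries where they do the work, as an engineer would, in place of code of your own. Each camera call takes 0.05 s, during which the arm holds its last target.

## Task

Push the clear spring flap of the white cabinet inwards, hold it open with the hand and take out the orange-capped tube lying behind it, leaving the blue-capped one as it lies and letting the flap shut again. Lay the tube on the two rods of the reader cradle, tip towards the blue hood, gently push it along until its tip meets the stop hidden in the hood, and let go. Leave the other things on the bench where they are.

Things in the scene. Friction and masses are not known exactly. Their poses are not given: they have to be found in the camera images.
- cabinet: White cabinet, fixed, 240 (x) x 360 (y) x 260 mm, walls 8 mm, floor top z=0.010; origin at centre of underside, z up. Its open front is the plane x=-0.120: a sill 8 mm thick up to z=0.030, above it only the clear flap, roof (a grille of 4 mm wires 43 mm apart) underside z=0.252. Two lanes, at y=+0.055 and y=-0.055, hold one tube each, cap to the front, tip inside; which tube is in which lane varies.
- lane_left (a point): Middle of the left lane (cabinet y=+0.055) at the height of a tube's axis, z=0.055; the tube lies along cabinet x on two level steel rods 6 mm thick, 18 mm apart, rod axes at z=0.041, reaching from cabinet x=-0.041 to +0.025. The cap lies in front of the rods, free below down to the floor.
- lane_right (a point): The same point of the right lane (cabinet y=-0.055).
- flap (a joint): Clear flap, 338 mm wide, 155 mm long, 4 mm thick, hinged along its top edge at cabinet x=-0.116, z=0.235. Radians: 0 shut (hanging upright), growing as its lower edge is pushed INTO the cabinet, at most 1.2; it cannot swing outward. A spring shuts it by itself: 0.12 N m at 0, 0.3 N m at 0.6, so 0.8 to 2 N at the lower edge.
- flap_edge (a point): Middle of the flap's lower edge (a dark rubber bead 8 mm thick), 80 mm above the bench when shut. Swinging, the edge passes about 10 mm clear of the tubes.
- tube_orange: Sample tube with orange cap, 114 mm long, 20 to 45 g; body 28 mm, cap 34 mm in diameter over the last 14 mm. Origin at the conical tip, on the axis; own z runs along the tube from tip (0) to cap end (0.114). At the start it lies level in a lane, cap end 42 to 58 mm behind the cabinet's front plane.
- tube_blue: The same tube with a blue cap, lying the same way in the other lane; it stays where it is.
- cradle: Reader cradle, fixed: grey base 150 x 66 x 8 mm (x -0.055 to 0.095); two steel rods 6 mm thick, 18 mm apart, along its x from -0.022 to 0.075, rod axes z=0.036; a tube on them has its axis at y=0, z=0.050. Far (+x) end: blue hood 56 wide, 80 high, x 0.059 to 0.089, open to -x, opening 44 wide, clear up to z=0.074. Origin on the bench under y=0, z up.
- cradle_stop (a point): Centre of the flat stop face hidden in the hood, at cradle x=0.075, y=0, z=0.050. With the tube home its tip is here and its cap end at cradle x=-0.039, clear of the rods.
- tips: Box of yellow pipette tips, 62 x 92 x 50 mm, loose; origin at the centre of its underside; stays where it is.
- bottle: Bottle with yellow cap, 56 mm in diameter, 106 mm high, loose; origin at the centre of its underside; stays where it is.
- dish: Flat clear dish, 60 mm in diameter, 15 mm high, loose; origin at the centre of its underside; stays where it is.

How it is judged:
By the outcome, as a careful person would: the job done as asked, in the order asked, and still so for the second after the job is handed in, with the robot touching nothing.
It also fails if it takes over 61 s, if anything falls off the work surface, if the arm or the gripper's body presses on something with over 40 N, if the wrist force passes 120 N, or if a joint passes its speed limit or range.

## Working session

There is one attempt and no reset: what is moved stays moved. The work goes in short steps, Python scripts to look and compute and a shell command to move; the robot and the scene stay as the last step left them, time stands still between calls to the robot, and variables do not carry over. Pictures are saved under pics/ and viewed, and the job is handed in when it is done.

```bash
ls; mkdir -p pics
python3 - <<'E'
from bench import arm
import cv2
s=arm.read_state()
print({k:(s[k] if not hasattr(s[k],'round') else s[k]) for k in ['clock','tcp_pos','eef_rot','ft_force','opening']})
for n in ['scene','top']:
    p=arm.capture(n)
    cv2.imwrite(f'pics/{n}0.png',p['pixels'][:,:,::-1])
    print(n,p['intrinsics'],p['R'],p['t'])
    for k in ['cabinet','lane_left','lane_right','flap_edge','tube_orange','tube_blue','cradle','cradle_stop','tips','bottle','dish']:
        m=arm.mark_of(p,k); print(k,[(round(q['point'][0]*640,1),round(q['point'][1]*480,1),round(q['conf'],2)) for q in m[:3]])
E
```

```text
pics
{'clock': 0.0, 'tcp_pos': array([0.19041142, 0.59478082, 0.23045587]), 'eef_rot': array([-1.57239071e+00, -1.03217344e-04, -3.09726646e-01]), 'ft_force': array([-0.88482025,  0.25862441,  0.34395629]), 'opening': 0.9982992251168514}
scene [[462.56532291   0.         319.07445153]
 [  0.         462.56532291 232.55096835]
 [  0.           0.           1.        ]] [[ 0.49264047 -0.87001226 -0.01959686]
 [-0.57170794 -0.30658512 -0.76102273]
 [ 0.65609099  0.38611428 -0.64842916]] [-0.18514427  0.47947906  1.29864086]
cabinet [(309.8, 240.2, 0.83)]
lane_left [(344.5, 298.3, 0.64), (296.6, 226.5, 0.57)]
lane_right [(321.9, 235.8, 0.71), (344.4, 297.1, 0.53)]
flap_edge [(289.3, 244.2, 0.74)]
tube_orange []
tube_blue []
cradle [(321.8, 298.0, 0.76)]
cradle_stop [(343.0, 297.0, 0.63), (320.2, 237.7, 0.15)]
tips []
bottle []
dish []
top [[515.07509197   0.         324.39734044]
 [  0.         515.07509197 240.06974986]
 [  0.           0.           1.        ]] [[ 0.01639902 -0.99978834  0.01242341]
 [-0.99127135 -0.01788239 -0.13061906]
 [ 0.13081357 -0.01017294 -0.99135479]] [0.07612148 0.58285576 1.4775033 ]
cabinet [(287.7, 210.8, 0.56)]
lane_left [(269.4, 210.4, 0.92)]
lane_right [(302.9, 212.9, 0.82)]
flap_edge [(278.3, 246.0, 0.69)]
tube_orange [(268.1, 189.7, 0.81)]
tube_blue [(307.8, 198.2, 0.9)]
cradle [(347.2, 289.0, 0.62)]
cradle_stop [(372.9, 290.4, 0.61)]
tips [(171.4, 283.2, 0.65), (312.5, 195.4, 0.3)]
bottle [(482.5, 300.7, 0.72), (269.0, 186.9, 0.66)]
dish [(208.6, 296.0, 0.59), (270.1, 189.0, 0.45)]
```

View pics/scene0.png

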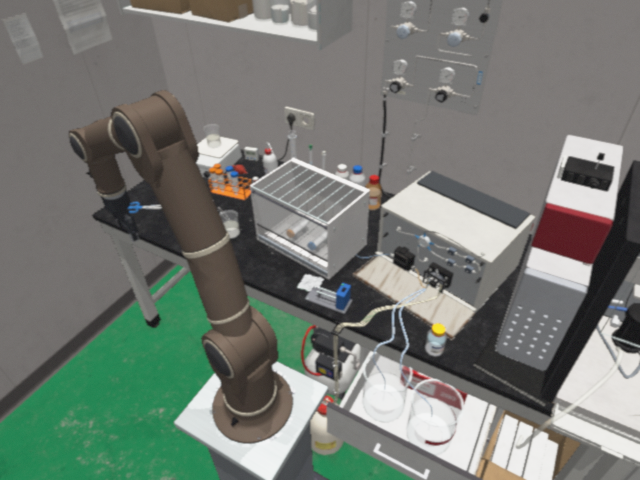

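View pics/top0.png

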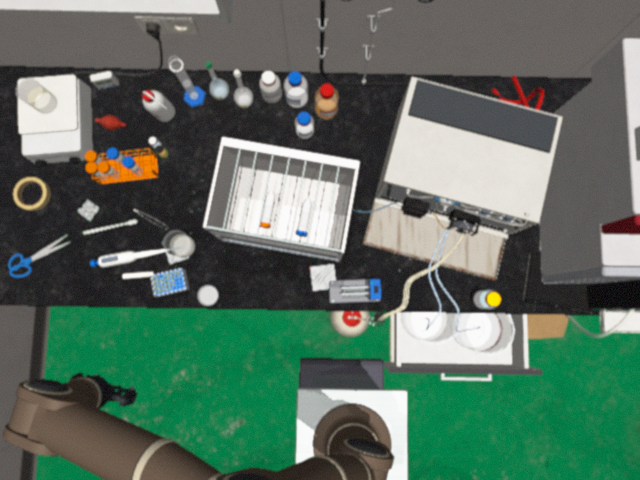

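Run:
```python
import cv2
t=cv2.imread('pics/top0.png'); 
c=t[130:310,195:395]; cv2.imwrite('pics/topcrop.png',cv2.resize(c,(800,720),interpolation=cv2.INTER_CUBIC)[:600] if 0 else cv2.resize(c,(666,600),interpolation=cv2.INTER_CUBIC))
s=cv2.imread('pics/scene0.png'); c=s[150:320,240:420]; cv2.imwrite('pics/scenecrop.png',cv2.resize(c,(635,600),interpolation=cv2.INTER_CUBIC))
```

```text
(no output)
```

View pics/topcrop.png

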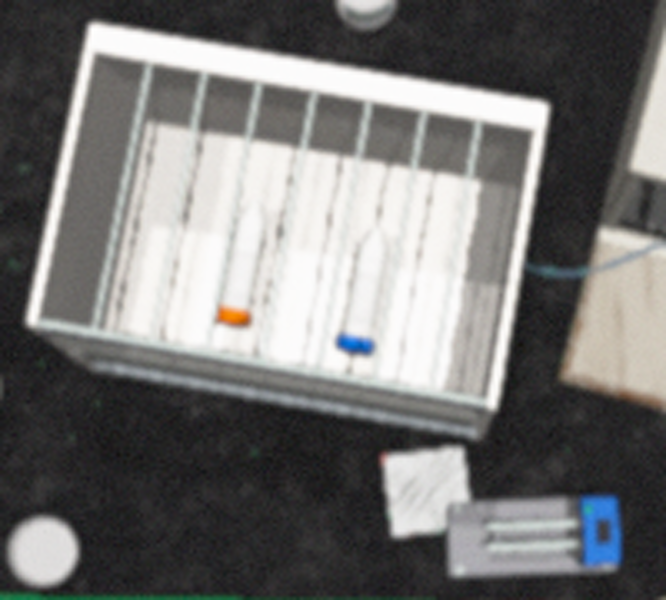

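View pics/scenecrop.png

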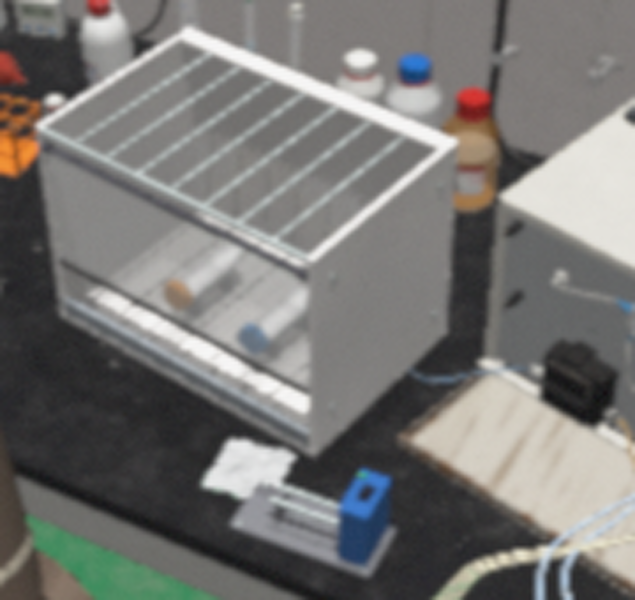

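```bash
cat > fit.py <<'E'
import numpy as np
from scipy.optimize import least_squares
from bench import arm
P={n:arm.capture(n) for n in ['top','scene']}
def proj(n,X):
    p=P[n]; c=(p['R']@np.asarray(X).T).T+p['t']; u=(p['intrinsics']@c.T).T; return u[:,:2]/u[:,2:]
def px(n,c):
    c=np.array(c,float)
    return c/3.333+[195,130] if n=='top' else c/3.529+[240,150]
def world(q,X):
    X=np.array(X,float);c,s=np.cos(q[2]),np.sin(q[2]); return np.c_[q[0]+c*X[:,0]-s*X[:,1],q[1]+s*X[:,0]+c*X[:,1],X[:,2]]
def fit(obs,q0):
    f=lambda q:np.concatenate([(proj(n,world(q,[o[0] for o in L]))-px(n,[o[1] for o in L])).ravel() for n,L in obs.items()])
    r=least_squares(f,q0,loss='soft_l1'); print(r.x,'\n',r.fun.reshape(-1,2).round(1)); return r.x
H=.26
cab={'top':[((.12,.18,H),(90,22)),((.12,-.18,H),(551,101)),((-.12,.18,H),(27,324)),((-.12,-.18,H),(493,410)),((-.12,-.18,0),(478,440))],
'scene':[((-.12,.18,H),(41,130)),((.12,.18,H),(185,28)),((.12,-.18,H),(457,143)),((-.12,-.18,H),(312,262)),((-.12,.18,0),(62,318)),((-.12,-.18,0),(316,457)),((.12,-.18,0),(447,334))]}
cr={'top':[((-.055,.033,.008),(449,502)),((-.055,-.033,.008),(446,578)),((.089,.028,.08),(620,496)),((.089,-.028,.08),(621,568)),((.059,.028,.08),(583,496)),((.059,-.028,.08),(583,567))],
'scene':[((-.055,-.033,.008),(231,523)),((.095,-.033,.008),(372,574)),((.059,-.028,.08),(342,497)),((.089,-.028,.08),(381,511)),((.059,.028,.08),(361,470)),((.089,.028,.08),(390,478))]}
if __name__=='__main__':
    c=fit(cab,[.68,.1,-.15]); k=fit(cr,[.4,-.05,-1.57])
    print('cab',c,np.degrees(c[2]),'crad',k,np.degrees(k[2]))
    # orange cap
    for n,cc in (('top',(234,316)),('top',(356,344))):
        # cap centre at cabinet z .055
        u=px(n,[cc])[0];p=P[n];K=np.linalg.inv(p['intrinsics']);d=p['R'].T@(K@[u[0],u[1],1]);o=-p['R'].T@p['t'];X=o+d*(.055-o[2])/d[2]
        cy,sy=np.cos(c[2]),np.sin(c[2]);e=X[:2]-c[:2];print(X,'in cab',cy*e[0]+sy*e[1],-sy*e[0]+cy*e[1])
E
python3 fit.py
```

```text
[ 0.66774934  0.19818067 -0.16194621] 
 [[-0.3  0.1]
 [-0.5  1. ]
 [-0.9  0.3]
 [ 0.7  0. ]
 [ 0.9  0.2]
 [-1.9 -1.6]
 [ 1.3 -0.8]
 [ 1.2 -1.1]
 [ 0.4 -0.4]
 [-0.2 -0.6]
 [-0.3  0.5]
 [ 0.5 -0.2]]
[ 0.43444405  0.01390317 -1.5158612 ] 
 [[-0.9 -0.1]
 [ 0.9 -0.5]
 [-0.8  0.2]
 [-0.1 -1.5]
 [-0.3  0.6]
 [ 0.7 -0.8]
 [-0.2  0.2]
 [ 0.   0.5]
 [-0.7  3.1]
 [-3.2  2.1]
 [ 1.  -0.7]
 [ 1.1 -0.1]]
cab [ 0.66774934  0.19818067 -0.16194621] -9.278834585234494 crad [ 0.43444405  0.01390317 -1.5158612 ] -86.85244935222721
[0.62093672 0.25959615 0.055     ] in cab -0.056102676844988784 0.05306385326348922
[0.59813888 0.15240837 0.055     ] in cab -0.06131933424620423 -0.05639731526323527
```

```bash
cat > h.py <<'E'
import numpy as np, cv2, sys
from scipy.spatial.transform import Rotation as Ro
from bench import arm
np.set_printoptions(precision=4,suppress=True)
CAB=np.array([0.66775,0.19818,-0.16195]); CR=np.array([0.43444,0.01390,-1.51586])
def w(f,X):
    c,s=np.cos(f[2]),np.sin(f[2]); X=np.asarray(X,float); return np.array([f[0]+c*X[0]-s*X[1],f[1]+s*X[0]+c*X[1],X[2]])
def inv(f,X):
    c,s=np.cos(f[2]),np.sin(f[2]); X=np.asarray(X,float);e=X[:2]-f[:2]; return np.array([c*e[0]+s*e[1],-s*e[0]+c*e[1],X[2]])
def Rt(yaw,alpha):  # tool pointing alpha(deg) below horizontal along heading yaw, jaws horizontal
    return Ro.from_euler('z',yaw)*Ro.from_euler('x',-np.pi/2)*Ro.from_euler('z',-np.radians(90-alpha))
def st():
    s=arm.read_state(); return s,np.array(s['tcp_pos']),Ro.from_euler('xyz',s['eef_rot'])
def show():
    s,p,R=st(); y=R.apply([0,1,0]); print('t',round(s['clock'],2),'tcp',p,'cab',inv(CAB,p),'crad',inv(CR,p),'rpy',np.array(s['eef_rot']),'y',y,'z',R.apply([0,0,1]),'F',s['ft_force'],'open',round(s['opening'],3)); print('q',np.array(s['joints']))
def plan(pos,R,nturn=None):
    """whole shift first/last, norm units"""
    s,p,R0=st(); rv=(R0.inv()*R).as_rotvec(); d=np.asarray(pos)-p
    n=max(np.linalg.norm(d)/.040,np.degrees(np.linalg.norm(rv))/7.0); n=int(np.ceil(n)) if nturn is None else nturn
    print('dist',np.linalg.norm(d),'turn deg',np.degrees(np.linalg.norm(rv)),'rows',n)
    # simultaneous
    for i in range(n):
        Ri=R0*Ro.from_rotvec(rv*i/n); print(np.round(np.r_[Ri.inv().apply(d/n)/.15,rv/n/np.pi],4).tolist())
    print('shift only, new axes, total/.15',R.inv().apply(d)/.15,' old axes',R0.inv().apply(d)/.15,'turn/pi',rv/np.pi)
def ray(p,u,z,RT=None):
    K=np.linalg.inv(p['intrinsics']);c=K@[u[0],u[1],1.]
    if 'R' in p: o=-p['R'].T@p['t'];d=p['R'].T@c
    else:
        R,t=RT; H=p['hand_eye']; o=R.apply(H[:3,3])+t; d=R.apply(H[:3,:3]@c)
    return o+d*(z-o[2])/d[2]
def snap(n,name):
    s,p,R=st(); q=arm.capture(n); cv2.imwrite(f'pics/{name}.png',q['pixels'][:,:,::-1]); return q,(R,p)
E
python3 - <<'E'
from h import *
q,RT=snap('wrist','w0'); print(q['hand_eye'],q['intrinsics'])
show()
R=Rt(CAB[2],40)
g=w(CAB,[-.30,.055,.17]); t=g+R.apply([0,.019,0]); print(t)
plan(t,R)
E
```

```text
[[ 0.0001  0.9513  0.3083 -0.0783]
 [ 0.0011 -0.3083  0.9513 -0.1417]
 [ 1.      0.0003 -0.001  -0.0002]
 [ 0.      0.      0.      1.    ]] [[343.9556   0.     323.1324]
 [  0.     343.9556 238.3608]
 [  0.       0.       1.    ]]
t 1.35 tcp [0.1906 0.5952 0.2313] cab [-0.535   0.3149  0.2313] crad [-0.5939 -0.2116  0.2313] rpy [-1.5708 -0.     -0.3098] y [ 0.  0. -1.] z [0.3049 0.9524 0.    ] F [-1.0411  0.0049 -0.4297] open 0.995
q [-1.3292  0.4111 -0.0127  1.5962  0.0056  1.1343 -0.0822]
[0.3949 0.2985 0.1578]
dist 0.36772254970441165 turn deg 50.66530959679523 rows 10
[0.1901, 0.049, -0.1469, 0.0021, -0.0044, -0.0277]
[0.1831, 0.0643, -0.1498, 0.0021, -0.0044, -0.0277]
[0.1747, 0.0789, -0.1528, 0.0021, -0.0044, -0.0277]
[0.1651, 0.0927, -0.1557, 0.0021, -0.0044, -0.0277]
[0.1543, 0.1056, -0.1585, 0.0021, -0.0044, -0.0277]
[0.1423, 0.1175, -0.1613, 0.0021, -0.0044, -0.0277]
[0.1294, 0.1283, -0.164, 0.0021, -0.0044, -0.0277]
[0.1155, 0.1379, -0.1665, 0.0021, -0.0044, -0.0277]
[0.1008, 0.1463, -0.169, 0.0021, -0.0044, -0.0277]
[0.0854, 0.1533, -0.1712, 0.0021, -0.0044, -0.0277]
shift only, new axes, total/.15 [ 0.6938  1.5892 -1.7329]  old axes [ 1.9005  0.49   -1.4689] turn/pi [ 0.0205 -0.044  -0.2772]
```

```bash
python3 -m jog '[[[0.19,0.05,-0.147,0.002,-0.0044,-0.0277,-1],[0.183,0.064,-0.15,0.002,-0.0044,-0.0277,-1],[0.175,0.079,-0.153,0.002,-0.0044,-0.0277,-1],[0.165,0.093,-0.156,0.002,-0.0044,-0.0277,-1],[0.154,0.106,-0.158,0.002,-0.0044,-0.0277,-1],[0.142,0.118,-0.161,0.002,-0.0044,-0.0277,-1]]]' 60; python3 -c "
from h import *
show();plan([.3949,.2985,.1578],Rt(CAB[2],40))"
```

```text
clock: 1.85
tcp_pos: [0.3138, 0.4165, 0.1874]
eef_rot: [-1.551, -0.526, -0.229]
ft_force: [1.3, 0.5, 0.3]
opening: 0.999
t 1.85 tcp [0.3138 0.4165 0.1874] cab [-0.3846  0.1584  0.1874] crad [-0.4087 -0.0984  0.1874] rpy [-1.5513 -0.5261 -0.2289] y [ 0.4934 -0.0949 -0.8646] z [0.2173 0.976  0.0168] F [1.3102 0.5004 0.3158] open 0.999
q [-1.4928  0.2604  0.1446  2.0687  0.6386  0.9079 -0.4308]
dist 0.1462495645999223 turn deg 20.112573970284433 rows 4
[0.1277, 0.128, -0.1634, 0.0019, -0.0044, -0.0275]
[0.114, 0.1375, -0.1659, 0.0019, -0.0044, -0.0275]
[0.0995, 0.1457, -0.1682, 0.0019, -0.0044, -0.0275]
[0.0842, 0.1526, -0.1704, 0.0019, -0.0044, -0.0275]
shift only, new axes, total/.15 [ 0.2737  0.6328 -0.6894]  old axes [ 0.511   0.5119 -0.6538] turn/pi [ 0.0076 -0.0175 -0.1101]
```

```bash
python3 -m jog '[[[0.128,0.128,-0.163,0.002,-0.0044,-0.0275,-1],[0.114,0.138,-0.166,0.002,-0.0044,-0.0275,-1],[0.1,0.146,-0.168,0.002,-0.0044,-0.0275,-1],[0.084,0.153,-0.17,0.002,-0.0044,-0.0275,-1]]]'
python3 - <<'E'
from h import *
show();q,RT=snap('wrist','w1')
for k in ['tube_orange','flap_edge','lane_left','lane_right','tube_blue']:
    print(k,[(m['point'][0]*640,m['point'][1]*480,m['conf']) for m in arm.mark_of(q,k)[:2]])
E
```

```text
clock: 2.18
tcp_pos: [0.3945, 0.2989, 0.1575]
eef_rot: [-1.568, -0.871, -0.162]
ft_force: [1.3, -0.3, -0.8]
opening: 0.999
t 2.18 tcp [0.3945 0.2989 0.1575] cab [-0.2859  0.0554  0.1575] crad [-0.2868 -0.0243  0.1575] rpy [-1.5682 -0.8711 -0.162 ] y [ 0.7555 -0.1208 -0.644 ] z [0.1593 0.9872 0.0017] F [ 1.2765 -0.3099 -0.7537] open 0.999
q [-1.5735  0.3232  0.2733  2.3929  1.2537  0.8335 -0.9806]
tube_orange []
flap_edge [(269.50399999999996, 258.384, 0.68), (285.504, 234.72, 0.37)]
lane_left [(322.11199999999997, 271.2, 0.61), (284.99199999999996, 234.48, 0.17)]
lane_right [(243.39200000000002, 271.296, 0.94)]
tube_blue []
```

View pics/w1.png

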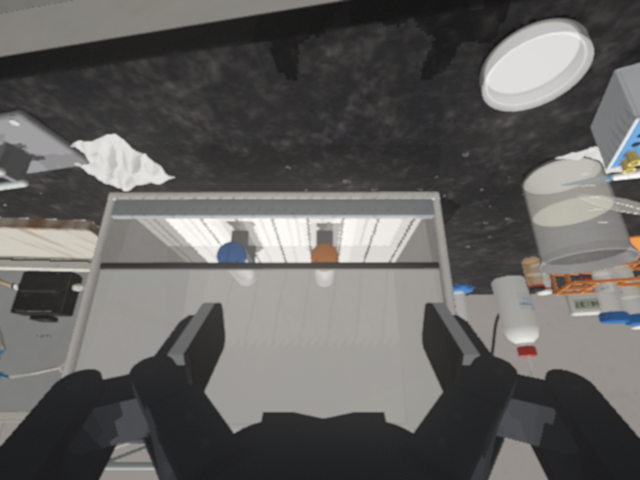

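```bash
cat >> h.py <<'E'
def wproj(q,RT,X):
    R,t=RT;H=np.linalg.inv(q['hand_eye']); x=R.inv().apply(np.asarray(X)-t); c=H[:3,:3]@x+H[:3,3]; u=q['intrinsics']@c; return u[:2]/u[2]
E
python3 - <<'E'
from h import *
q,RT=snap('wrist','w1b')
im=q['pixels'][:,:,::-1].copy()
for X in [(-.12,.18,0),(-.12,-.18,0),(-.116,.169,.08),(-.116,-.169,.08),(-.12,0,.03),(-.063,.055,.055),(-.068,-.055,.055),(-.12,.18,.26),(-.12,-.18,.26)]:
    u=wproj(q,RT,w(CAB,X)); print(X,u.round(1)); cv2.circle(im,tuple(int(v) for v in u.round()),2,(0,0,255),-1)
c=im[180:300,80:460]; cv2.imwrite('pics/w1c.png',cv2.resize(c,(798,252),interpolation=cv2.INTER_CUBIC))
for k in ['tube_orange','tube_blue']:
    print(k,[(np.array(m['bbox'])*[640,480,640,480],m['conf']) for m in arm.spot_in(q,k)[:2]])
E
```

```text
(-0.12, 0.18, 0) [437.  191.8]
(-0.12, -0.18, 0) [104.9 191.8]
(-0.116, 0.169, 0.08) [434.8 263.2]
(-0.116, -0.169, 0.08) [ 99.  263.2]
(-0.12, 0, 0.03) [269.2 216.7]
(-0.063, 0.055, 0.055) [321.7 257.1]
(-0.068, -0.055, 0.055) [227.2 255.6]
(-0.12, 0.18, 0.26) [477.8 476.8]
(-0.12, -0.18, 0.26) [ 26.3 476.7]
tube_orange [(array([325.632, 252.864,  25.28 ,  15.888]), 0.92)]
tube_blue [(array([233.28 , 252.096,  32.576,  20.4  ]), 0.6)]
```

View pics/w1c.png

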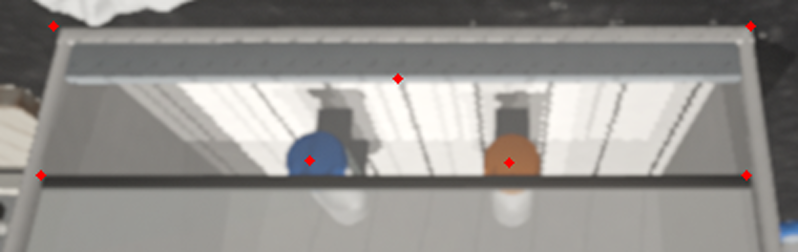

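Run:
```python
from h import *
R=Rt(CAB[2],40)
plan(w(CAB,[-.20,.057,.045]),R)
```

```text
dist 0.142001030645236 turn deg 0.24180458014719425 rows 4
[-0.0502, 0.2313, 0.0001, -0.0, -0.0001, -0.0003]
[-0.0504, 0.2312, 0.0001, -0.0, -0.0001, -0.0003]
[-0.0506, 0.2312, 0.0001, -0.0, -0.0001, -0.0003]
[-0.0509, 0.2311, 0.0002, -0.0, -0.0001, -0.0003]
shift only, new axes, total/.15 [-0.2044  0.9243  0.0008]  old axes [-0.2007  0.9252  0.0002] turn/pi [-0.0001 -0.0003 -0.0013]
```

```bash
python3 -m jog '[[[-0.05,0.231,0,0,0,0,-1],[-0.05,0.231,0,0,0,0,-1],[-0.05,0.231,0,0,0,0,-1],[-0.05,0.231,0,0,0,-0.001,-1],[0,0,0,0,0,0,-1]]]'
python3 - <<'E'
from h import *
show();snap('wrist','w2')
plan(w(CAB,[-.0424,.057,.044]),Rt(CAB[2],40),8)
E
```

```text
clock: 3.05
tcp_pos: [0.4815, 0.2827, 0.0398]
eef_rot: [-1.584, -0.872, -0.154]
ft_force: [-0.3, -0.7, 0.0]
opening: 1.002
t 3.05 tcp [0.4815 0.2827 0.0398] cab [-0.1975  0.0533  0.0398] crad [-0.2658  0.0617  0.0398] rpy [-1.5842 -0.8719 -0.1542] y [ 0.7543 -0.1308 -0.6433] z [ 0.1637  0.9865 -0.0086] F [-0.295  -0.7062  0.0281] open 1.002
q [-1.3775  0.6746  0.3285  2.3596  1.7499  0.6438 -1.4378]
dist 0.1561106626193855 turn deg 0.4501861312180327 rows 8
[0.0848, 0.0986, 0.0032, 0.0003, 0.0001, -0.0]
[0.0848, 0.0986, 0.0032, 0.0003, 0.0001, -0.0]
[0.0848, 0.0986, 0.0032, 0.0003, 0.0001, -0.0]
[0.0848, 0.0986, 0.0031, 0.0003, 0.0001, -0.0]
[0.0848, 0.0986, 0.0031, 0.0003, 0.0001, -0.0]
[0.0848, 0.0986, 0.003, 0.0003, 0.0001, -0.0]
[0.0848, 0.0986, 0.003, 0.0003, 0.0001, -0.0]
[0.0848, 0.0986, 0.0029, 0.0003, 0.0001, -0.0]
shift only, new axes, total/.15 [0.6785 0.7888 0.023 ]  old axes [0.6788 0.7885 0.0259] turn/pi [ 0.0022  0.0012 -0.0001]
```

View pics/w2.png

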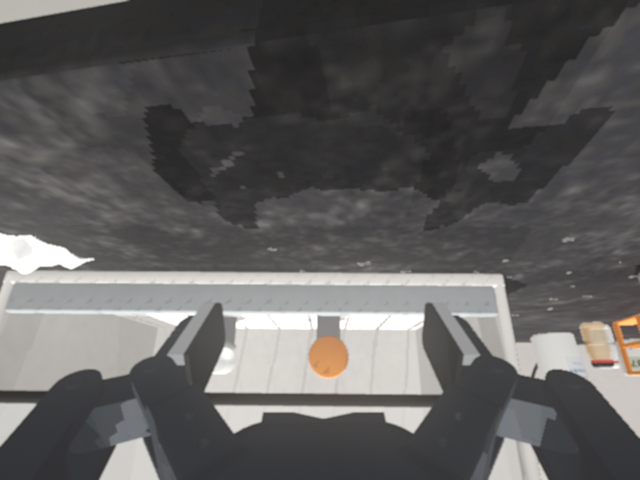

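Run:
```python
from h import *
q,RT=snap('wrist','w2b')
im=q['pixels'].astype(int); m=((im[:,:,0]-im[:,:,2])>60)&(np.arange(640)[None]<400)&(np.arange(640)[None]>280); ys,xs=np.where(m); print(len(xs),xs.min(),xs.max(),ys.min(),ys.max(),xs.mean(),ys.mean())
for z in (.053,.055,.057): print(inv(CAB,ray(q,(xs.mean(),ys.mean()),z,RT)))
for x in (-.06,-.063,-.066,-.07,-.075): print(x,wproj(q,RT,w(CAB,[x,.057,.055])),wproj(q,RT,w(CAB,[x,.057+.017,.055]))-wproj(q,RT,w(CAB,[x,.057-.017,.055])))
```

```text
1292 309 347 333 375 327.9202786377709 354.08204334365325
[-0.0419  0.057   0.053 ]
[-0.0748  0.0567  0.055 ]
[-0.1077  0.0564  0.057 ]
-0.06 [328.1334 355.2383] [41.426   0.3531]
-0.063 [328.1722 355.014 ] [41.8381  0.3565]
-0.066 [328.2119 354.7851] [42.2584  0.3599]
-0.07 [328.266  354.4728] [42.8322  0.3645]
-0.075 [328.3357 354.0702] [43.5717  0.3705]
```

```bash
python3 -m jog '[[[0.026,-0.021,0.024,0.002,0.001,0,-1],[0.085,0.101,0,0,0,0,-1],[0.085,0.101,0,0,0,0,-1],[0.085,0.101,0,0,0,0,-1],[0.085,0.101,0,0,0,0,-1]]]'
python3 - <<'E'
from h import *
show();snap('wrist','w3')
plan(w(CAB,[-.0424,.057,.043]),Rt(CAB[2],40),4)
E
```

```text
clock: 3.57
tcp_pos: [0.559, 0.2783, 0.0529]
eef_rot: [-1.554, -0.873, -0.17]
ft_force: [-0.1, -0.2, -0.3]
opening: 1.0
t 3.57 tcp [0.559  0.2783 0.0529] cab [-0.1203  0.0615  0.0529] crad [-0.2572  0.1389  0.0529] rpy [-1.5542 -0.8735 -0.1705] y [ 0.7582 -0.1137 -0.6421] z [0.1571 0.9875 0.0107] F [-0.0951 -0.1511 -0.2511] open 1.0
q [-1.2418  0.6709  0.3802  2.2739  1.8854  0.569  -1.3986]
dist 0.07479945031700506 turn deg 0.7146909198365322 rows 4
[0.0642, 0.1067, -0.0063, -0.0006, -0.0007, 0.0004]
[0.0644, 0.1066, -0.0063, -0.0006, -0.0007, 0.0004]
[0.0645, 0.1065, -0.0062, -0.0006, -0.0007, 0.0004]
[0.0646, 0.1065, -0.0061, -0.0006, -0.0007, 0.0004]
shift only, new axes, total/.15 [ 0.2588  0.4256 -0.0241]  old axes [ 0.257   0.4266 -0.0253] turn/pi [-0.0025 -0.0027  0.0015]
```

View pics/w3.png

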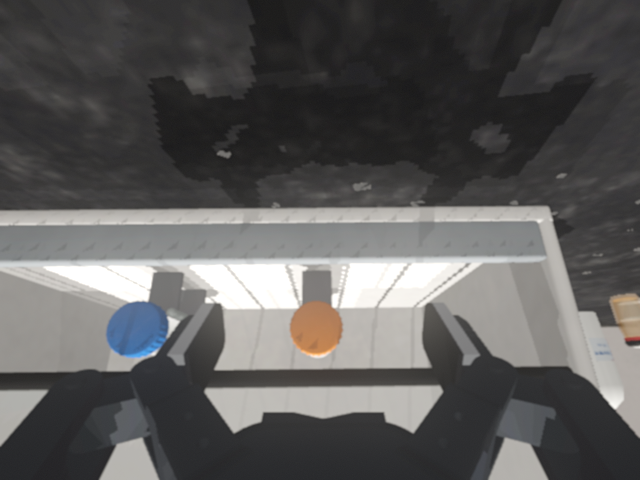

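```bash
python3 -m jog '[[[0,0,0,0,0,0,-1]]]'
python3 - <<'E'
from h import *
show()
plan(w(CAB,[-.0424,.057,.043]),Rt(CAB[2],40),4)
E
```

```text
clock: 3.7
tcp_pos: [0.5599, 0.2769, 0.0531]
eef_rot: [-1.554, -0.875, -0.174]
ft_force: [-0.9, 0.3, -0.9]
opening: 0.998
t 3.7 tcp [0.5599 0.2769 0.0531] cab [-0.1192  0.0603  0.0531] crad [-0.2558  0.1397  0.0531] rpy [-1.5538 -0.8749 -0.1743] y [ 0.7587 -0.1163 -0.641 ] z [0.1605 0.987  0.0109] F [-0.9022  0.2979 -0.8832] open 0.998
q [-1.2406  0.6716  0.3812  2.2736  1.8843  0.5699 -1.3993]
dist 0.07750726109114783 turn deg 0.6392163999874779 rows 4
[0.0692, 0.1089, -0.0058, -0.0006, -0.0006, 0.0002]
[0.0692, 0.1089, -0.0058, -0.0006, -0.0006, 0.0002]
[0.0693, 0.1089, -0.0057, -0.0006, -0.0006, 0.0002]
[0.0693, 0.1089, -0.0056, -0.0006, -0.0006, 0.0002]
shift only, new axes, total/.15 [ 0.2775  0.4353 -0.0222]  old axes [ 0.2767  0.4358 -0.0233] turn/pi [-0.0024 -0.0025  0.0007]
```

```bash
python3 -m jog '[[[0.069,0.109,-0.006,-0.0006,-0.0006,0,-1],[0.069,0.109,-0.006,-0.0006,-0.0006,0,-1],[0.069,0.109,-0.006,-0.0006,-0.0006,0,-1],[0.069,0.109,-0.006,-0.0006,-0.0006,0,-1],[0,0,0,0,0,0,-1]]]'
python3 - <<'E'
from h import *
show();snap('wrist','w4');snap('scene','s4')
plan(w(CAB,[-.0424,.057,.043]),Rt(CAB[2],40),1)
c=cv2.imread('pics/s4.png')[150:320,240:420]; cv2.imwrite('pics/s4c.png',cv2.resize(c,(635,600),interpolation=cv2.INTER_CUBIC))
E
```

```text
clock: 4.12
tcp_pos: [0.6354, 0.2607, 0.0418]
eef_rot: [-1.574, -0.875, -0.159]
ft_force: [-1.1, -0.1, 0.3]
opening: 1.004
t 4.12 tcp [0.6354 0.2607 0.0418] cab [-0.042   0.0565  0.0418] crad [-0.2354  0.2142  0.0418] rpy [-1.574  -0.8749 -0.1593] y [ 0.7572 -0.1249 -0.6411] z [ 0.1611  0.9869 -0.002 ] F [-1.1002 -0.0671  0.2568] open 1.004
q [-1.1058  0.7333  0.4054  2.166   2.0039  0.5029 -1.3919]
dist 0.003717803385002248 turn deg 0.2097943163504019 rows 1
[0.0246, 0.0023, 0.0022, 0.0002, 0.0011, -0.0003]
shift only, new axes, total/.15 [0.0246 0.0023 0.0022]  old axes [0.0246 0.0023 0.0022] turn/pi [ 0.0002  0.0011 -0.0003]
```

View pics/w4.png

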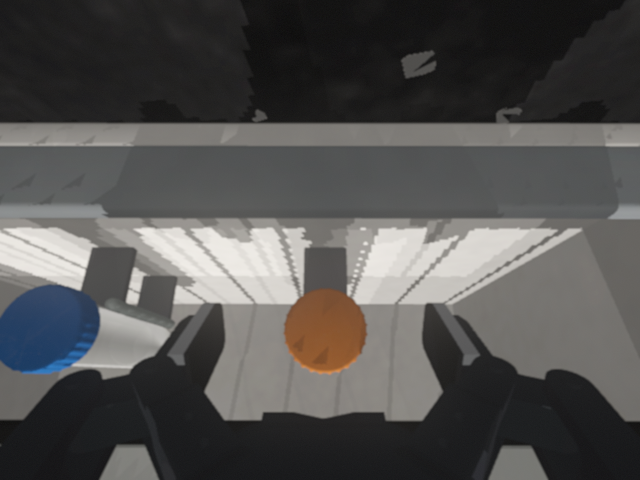

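View pics/s4c.png

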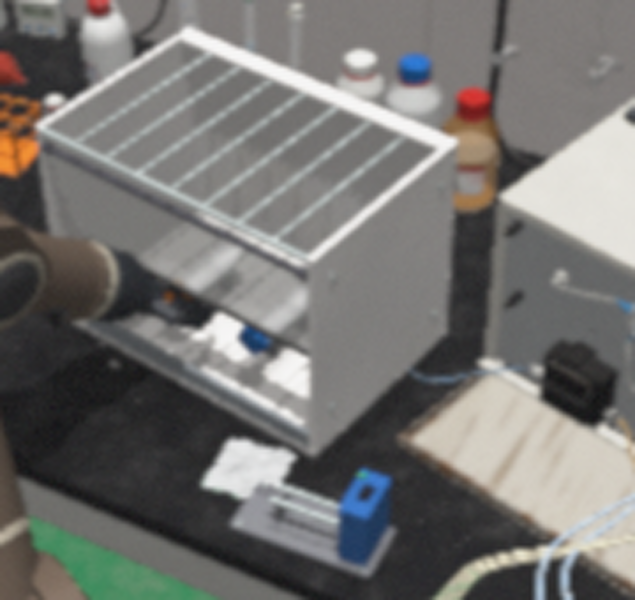

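Run:
```python
from h import *
q,RT=snap('wrist','w4b')
im=q['pixels'].astype(int); m=((im[:,:,0]-im[:,:,2])>60); n,l,s,c=cv2.connectedComponentsWithStats(m.astype(np.uint8)); i=1+np.argmax(s[1:,4]); print(s[i],c[i])
u=c[i]
for z in (.053,.055,.057): X=ray(q,u,z,RT); print(inv(CAB,X), RT[0].inv().apply(X-RT[1]))
for x in (-.05,-.055,-.06,-.065):
  print(x,wproj(q,RT,w(CAB,[x,.057,.055])),wproj(q,RT,w(CAB,[x,.057+.017,.055]))-wproj(q,RT,w(CAB,[x,.057-.017,.055])))
print(wproj(q,RT,w(CAB,[-.12,.057,.03])),wproj(q,RT,w(CAB,[-.112,.057,.03])),wproj(q,RT,w(CAB,[-.12,.057,.0])))
```

```text
[ 285  294   80   84 5151] [324.3739 335.6443]
[-0.0452  0.0569  0.053 ] [ 0.0096 -0.0082  0.0002]
[-0.0633  0.0568  0.055 ] [-0.0005 -0.0233  0.0001]
[-0.0813  0.0567  0.057 ] [-0.0107 -0.0385  0.0001]
-0.05 [324.6271 339.1467] [78.6067  0.3421]
-0.055 [324.6961 337.8969] [81.1332  0.3531]
-0.06 [324.7696 336.5639] [83.8274  0.3648]
-0.065 [324.8482 335.1395] [86.7067  0.3774]
[326.3379 216.5888] [326.0541 228.4684] [326.3885 127.5459]
```

```bash
python3 -m jog '[[[0.026,0.014,0,0,0,0,-1],[0,0,0,0,0,0,0.2],[0,0,0,0,0,0,0.5],[0,0,0,0,0,0,1],[0,0,0,0,0,0,1],[0,0,0,0,0,0,1],[0,0,0,0,0,0,1],[0,0,0,0,0,0,1]]]' 50
python3 - <<'E'
from h import *
show();snap('wrist','w5')
E
```

```text
clock: 4.93
tcp_pos: [0.6375, 0.2597, 0.041]
eef_rot: [-1.579, -0.872, -0.154]
ft_force: [-1.7, 0.9, 0.1]
opening: 0.364
t 4.93 tcp [0.6375 0.2597 0.041 ] cab [-0.0398  0.0559  0.041 ] crad [-0.2343  0.2162  0.041 ] rpy [-1.5793 -0.8721 -0.1539] y [ 0.7553 -0.1257 -0.6432] z [ 0.1597  0.9872 -0.0054] F [-1.734   0.9271  0.1095] open 0.364
q [-1.1028  0.7355  0.4085  2.1621  2.0055  0.4964 -1.3867]
```

View pics/w5.png

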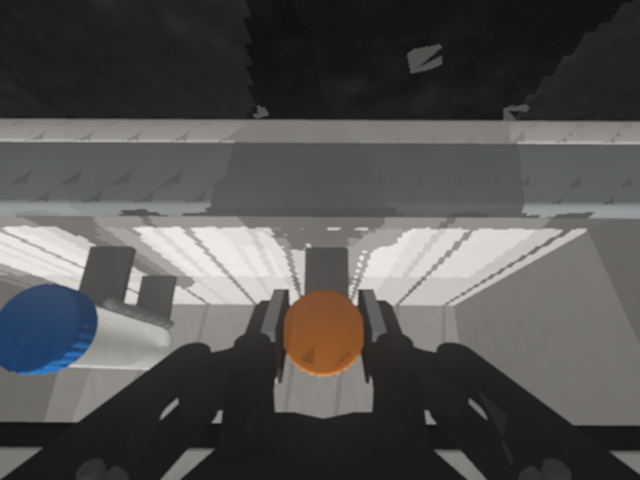

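```bash
python3 -m jog '[[[0.016,-0.013,0,0,0,0,1],[0.016,-0.013,0,0,0,0,1],[0,0,0,0,0,0,1]]]'
python3 - <<'E'
from h import *
show();snap('wrist','w6')
E
```

```text
clock: 5.23
tcp_pos: [0.6378, 0.259, 0.0475]
eef_rot: [-1.58, -0.873, -0.154]
ft_force: [-1.2, -0.4, -3.1]
opening: 0.362
t 5.23 tcp [0.6378 0.259  0.0475] cab [-0.0394  0.0552  0.0475] crad [-0.2336  0.2165  0.0475] rpy [-1.5803 -0.8727 -0.1539] y [ 0.7555 -0.1269 -0.6427] z [ 0.1605  0.987  -0.0061] F [-1.1515 -0.4386 -3.0991] open 0.362
q [-1.1111  0.7236  0.4207  2.1632  1.9903  0.4876 -1.3664]
```

View pics/w6.png

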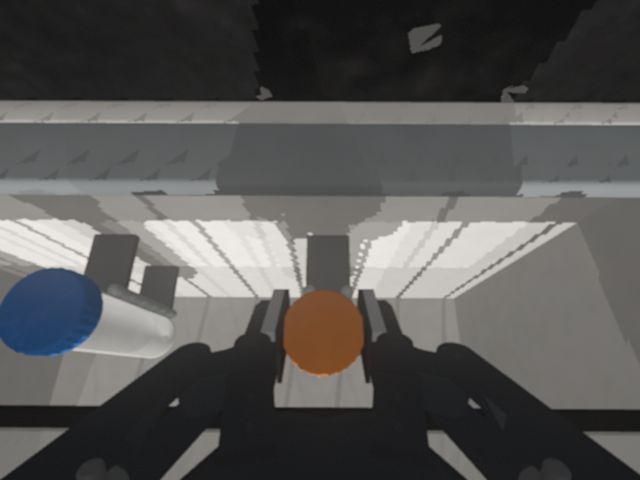

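Run:
```python
from h import *
plan(w(CAB,[-.20,.0555,.0465]),Rt(CAB[2],40),8)
```

```text
dist 0.160968282097829 turn deg 0.3231028816743755 rows 8
[-0.087, -0.1021, 0.0003, 0.0001, 0.0002, 0.0]
[-0.087, -0.1021, 0.0003, 0.0001, 0.0002, 0.0]
[-0.0871, -0.1021, 0.0002, 0.0001, 0.0002, 0.0]
[-0.0871, -0.102, 0.0002, 0.0001, 0.0002, 0.0]
[-0.0871, -0.102, 0.0002, 0.0001, 0.0002, 0.0]
[-0.0871, -0.102, 0.0002, 0.0001, 0.0002, 0.0]
[-0.0871, -0.102, 0.0002, 0.0001, 0.0002, 0.0]
[-0.0871, -0.102, 0.0002, 0.0001, 0.0002, 0.0]
shift only, new axes, total/.15 [-0.6971 -0.8158  0.0016]  old axes [-0.6962 -0.8166  0.0021] turn/pi [0.001  0.0014 0.0003]
```

```bash
python3 -m jog '[[[-0.087,-0.102,0,0,0,0,1],[-0.087,-0.102,0,0,0,0,1],[-0.087,-0.102,0,0,0,0,1],[-0.087,-0.102,0,0,0,0,1]]]'
python3 - <<'E'
from h import *
show();snap('wrist','w7')
plan(w(CAB,[-.22,.0555,.0475]),Rt(CAB[2],40),7)
E
```

```text
clock: 5.62
tcp_pos: [0.5589, 0.2722, 0.0482]
eef_rot: [-1.577, -0.876, -0.157]
ft_force: [0.1, 1.1, -0.3]
opening: 0.365
t 5.62 tcp [0.5589 0.2722 0.0482] cab [-0.1194  0.0555  0.0482] crad [-0.2511  0.1384  0.0482] rpy [-1.5772 -0.8758 -0.1572] y [ 0.7576 -0.1266 -0.6403] z [ 0.1614  0.9869 -0.0041] F [ 0.0592  1.0622 -0.2901] open 0.365
q [-1.244   0.6848  0.3858  2.2765  1.886   0.5712 -1.4015]
dist 0.09658611868436973 turn deg 0.3464637243113028 rows 7
[-0.0586, -0.0709, -0.0004, 0.0, 0.0003, -0.0]
[-0.0586, -0.0709, -0.0005, 0.0, 0.0003, -0.0]
[-0.0586, -0.0709, -0.0005, 0.0, 0.0003, -0.0]
[-0.0586, -0.0709, -0.0006, 0.0, 0.0003, -0.0]
[-0.0586, -0.0709, -0.0006, 0.0, 0.0003, -0.0]
[-0.0586, -0.0709, -0.0006, 0.0, 0.0003, -0.0]
[-0.0586, -0.0709, -0.0007, 0.0, 0.0003, -0.0]
shift only, new axes, total/.15 [-0.41   -0.4964 -0.0051]  old axes [-0.4105 -0.4961 -0.003 ] turn/pi [ 0.0003  0.0019 -0.0003]
```

View pics/w7.png

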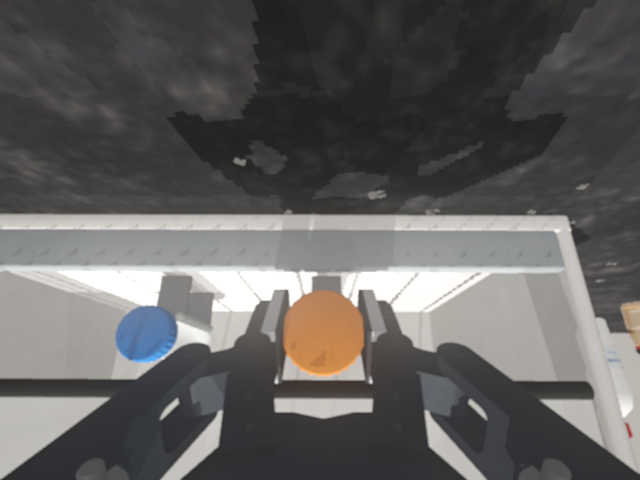

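```bash
python3 -m jog '[[[-0.092,-0.11,0,0,0,0,1],[-0.092,-0.11,0,0,0,0,1],[-0.092,-0.11,0,0,0,0,1],[-0.092,-0.11,0,0,0,0,1],[-0.092,-0.11,0,0,0,0,1],[-0.092,-0.11,0,0,0,0,1],[-0.092,-0.11,0,0,0,0,1]]]'
python3 - <<'E'
from h import *
show();snap('wrist','w8');snap('scene','s8');snap('top','t8')
t=cv2.imread('pics/t8.png')[130:310,195:395];s=cv2.imread('pics/s8.png')[150:320,240:420]
cv2.imwrite('pics/c8.png',np.hstack([cv2.resize(t,(400,360),interpolation=2),cv2.resize(s,(381,360),interpolation=2)]))
E
```

```text
clock: 6.25
tcp_pos: [0.4099, 0.2969, 0.0483]
eef_rot: [-1.576, -0.875, -0.158]
ft_force: [0.3, -0.7, 0.4]
opening: 0.362
t 6.25 tcp [0.4099 0.2969 0.0483] cab [-0.2704  0.0559  0.0483] crad [-0.284  -0.0089  0.0483] rpy [-1.5761 -0.8751 -0.1578] y [ 0.7572 -0.1259 -0.6409] z [ 0.1612  0.9869 -0.0034] F [ 0.2546 -0.6649  0.4374] open 0.362
q [-1.5322  0.6364  0.2816  2.4108  1.5586  0.704  -1.4176]
```

View pics/w8.png

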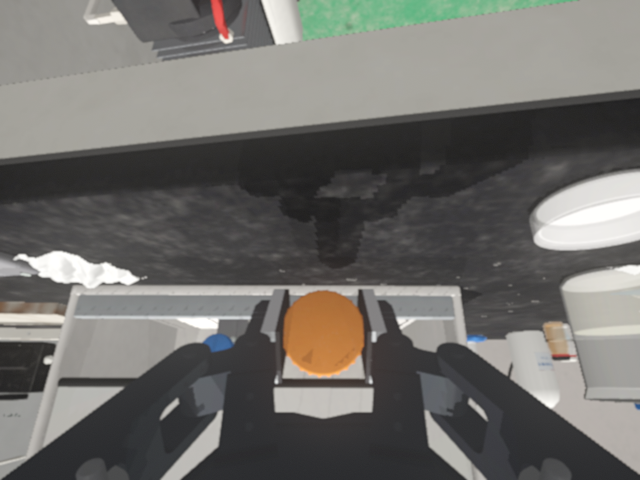

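View pics/c8.png

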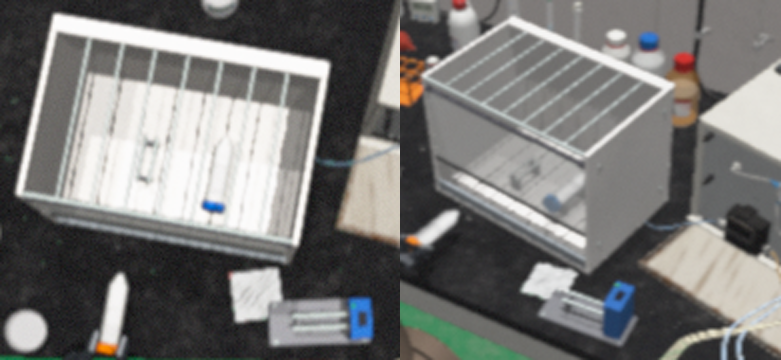

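Run:
```python
from h import *
plan([.39,.23,.17],Rt(-.84,40),8)
```

```text
dist 0.14123153389663476 turn deg 39.042032618236725 rows 8
[0.0733, -0.0707, -0.0589, -0.0207, 0.0175, 0.0001]
[0.0766, -0.0669, -0.0593, -0.0207, 0.0175, 0.0001]
[0.0798, -0.0631, -0.0592, -0.0207, 0.0175, 0.0001]
[0.083, -0.0593, -0.0587, -0.0207, 0.0175, 0.0001]
[0.0862, -0.0555, -0.0577, -0.0207, 0.0175, 0.0001]
[0.0894, -0.0518, -0.0564, -0.0207, 0.0175, 0.0001]
[0.0924, -0.0483, -0.0546, -0.0207, 0.0175, 0.0001]
[0.0953, -0.0448, -0.0525, -0.0207, 0.0175, 0.0001]
shift only, new axes, total/.15 [ 0.7852 -0.332  -0.3998]  old axes [ 0.5866 -0.566  -0.4713] turn/pi [-0.1655  0.1402  0.0007]
```

```bash
python3 -m jog '[[[0.073,-0.071,-0.059,-0.0207,0.0175,0,1],[0.077,-0.067,-0.059,-0.0207,0.0175,0,1],[0.08,-0.063,-0.059,-0.0207,0.0175,0,1],[0.083,-0.059,-0.059,-0.0207,0.0175,0,1],[0.086,-0.056,-0.058,-0.0207,0.0175,0,1],[0.089,-0.052,-0.056,-0.0207,0.0175,0,1]]]'
python3 - <<'E'
from h import *
show()
plan([.41,.20,.17],Rt(-1.1,40))
E
```

```text
clock: 6.9
tcp_pos: [0.3958, 0.2447, 0.1404]
eef_rot: [-1.574, -0.875, -0.676]
ft_force: [1.0, -0.2, -0.7]
opening: 0.363
t 6.9 tcp [0.3958 0.2447 0.1404] cab [-0.2759  0.0021  0.1404] crad [-0.2326 -0.0259  0.1404] rpy [-1.574  -0.875  -0.6759] y [ 0.5968 -0.4827 -0.641 ] z [ 0.6275  0.7786 -0.0021] F [ 0.9549 -0.1637 -0.7132] open 0.363
q [-1.5084  0.4738  0.3153  2.2045  0.8362  1.006  -0.9634]
dist 0.05546765593897727 turn deg 24.157137734909174 rows 4
[0.0796, 0.0185, -0.0432, -0.0256, 0.0217, 0.0002]
[0.0823, 0.0216, -0.0361, -0.0256, 0.0217, 0.0002]
[0.0845, 0.0242, -0.0286, -0.0256, 0.0217, 0.0002]
[0.0862, 0.0261, -0.0207, -0.0256, 0.0217, 0.0002]
shift only, new axes, total/.15 [ 0.3495  0.1095 -0.0507]  old axes [ 0.3184  0.0738 -0.173 ] turn/pi [-0.1025  0.0866  0.0009]
```

Run:
```python
from h import *
t=w(CR,[-.09,0,.12]);print(t); plan(t,Rt(CR[2],40),9)
```

```text
[0.4295 0.1038 0.12  ]
dist 0.1463369112366537 turn deg 47.98382572064033 rows 9
[0.0428, 0.075, -0.0656, -0.0227, 0.0191, 0.0001]
[0.0465, 0.0793, -0.0574, -0.0227, 0.0191, 0.0001]
[0.0497, 0.0831, -0.0487, -0.0227, 0.0191, 0.0001]
[0.0524, 0.0862, -0.0396, -0.0227, 0.0191, 0.0001]
[0.0545, 0.0887, -0.0302, -0.0227, 0.0191, 0.0001]
[0.056, 0.0905, -0.0205, -0.0227, 0.0191, 0.0001]
[0.057, 0.0916, -0.0106, -0.0227, 0.0191, 0.0001]
[0.0574, 0.092, -0.0007, -0.0227, 0.0191, 0.0001]
[0.0571, 0.0916, 0.0093, -0.0227, 0.0191, 0.0001]
shift only, new axes, total/.15 [0.5068 0.8155 0.1728]  old axes [ 0.3848  0.6748 -0.5902] turn/pi [-0.204   0.1716  0.001 ]
```

```bash
python3 -m jog '[[[0.043,0.075,-0.066,-0.0227,0.0191,0,1],[0.0465,0.079,-0.057,-0.0227,0.0191,0,1],[0.05,0.083,-0.049,-0.0227,0.0191,0,1],[0.052,0.086,-0.04,-0.0227,0.0191,0,1],[0.0545,0.089,-0.03,-0.0227,0.0191,0,1]]]'
python3 - <<'E'
from h import *
show()
t=w(CR,[-.09,0,.12]); plan(t,Rt(CR[2],40))
E
```

```text
clock: 7.32
tcp_pos: [0.4154, 0.1662, 0.1284]
eef_rot: [-1.57, -0.876, -1.145]
ft_force: [0.0, 0.1, -0.7]
opening: 0.362
t 7.32 tcp [0.4154 0.1662 0.1284] cab [-0.2439 -0.0723  0.1284] crad [-0.1531 -0.0106  0.1284] rpy [-1.5699 -0.8764 -1.145 ] y [ 0.3183 -0.6995 -0.6399] z [0.9104 0.4137 0.0006] F [ 0.0016  0.058  -0.6874] open 0.362
q [-1.3314  0.5748  0.391   2.0779  0.594   1.104  -0.9528]
dist 0.06452740278656491 turn deg 21.291089901769848 rows 4
[0.0561, 0.0892, -0.0217, -0.0227, 0.0189, 0.0003]
[0.0572, 0.0903, -0.0119, -0.0227, 0.0189, 0.0003]
[0.0576, 0.0908, -0.002, -0.0227, 0.0189, 0.0003]
[0.0576, 0.0905, 0.0079, -0.0227, 0.0189, 0.0003]
shift only, new axes, total/.15 [0.2275 0.3582 0.0709]  old axes [ 0.2243  0.3567 -0.0867] turn/pi [-0.0909  0.0757  0.0011]
```

```bash
python3 -m jog '[[[0.056,0.089,-0.022,-0.0227,0.0189,0,1],[0.057,0.09,-0.012,-0.0227,0.0189,0,1],[0.0575,0.091,-0.002,-0.0227,0.0189,0,1],[0.0575,0.09,0.008,-0.0227,0.0189,0.001,1],[0,0,0,0,0,0,1],[0,0,0,0,0,0,1]]]'
python3 - <<'E'
from h import *
show();q,RT=snap('wrist','w9');
im=q['pixels'].astype(int); m=((im[:,:,0]-im[:,:,2])>60); n,l,s,c=cv2.connectedComponentsWithStats(m.astype(np.uint8)); i=1+np.argmax(s[1:,4]); print(s[i],c[i])
for X in [(-.055,.033,.008),(-.055,-.033,.008),(.059,.028,.08),(.059,-.028,.08),(-.022,.009,.036),(-.022,-.009,.036),(.059,.022,.074),(.059,-.022,.074)]:
    print(X,wproj(q,RT,w(CR,X)).round(1))
p,_=snap('scene','s9');p,_=snap('top','t9')
t=cv2.imread('pics/t9.png')[220:330,280:400];s=cv2.imread('pics/s9.png')[230:320,270:370]
cv2.imwrite('pics/c9.png',np.hstack([cv2.resize(t,(393,360),interpolation=2),cv2.resize(s,(400,360),interpolation=2)]))
E
```

```text
clock: 7.82
tcp_pos: [0.43, 0.1028, 0.1201]
eef_rot: [-1.57, -0.875, -1.515]
ft_force: [-0.3, 1.2, -0.6]
opening: 0.361
t 7.82 tcp [0.43   0.1028 0.1201] cab [-0.2193 -0.1325  0.1201] crad [-0.089   0.0004  0.1201] rpy [-1.5703 -0.8746 -1.5146] y [ 0.0437 -0.766  -0.6413] z [0.9984 0.0566 0.0003] F [-0.2554  1.2307 -0.5839] open 0.361
q [-1.154   0.6531  0.4535  1.973   0.4245  1.1846 -0.9356]
[ 284  291   80   87 5522] [322.9176 333.6248]
(-0.055, 0.033, 0.008) [370.2 150.4]
(-0.055, -0.033, 0.008) [272.6 150.2]
(0.059, 0.028, 0.08) [352.4 293.3]
(0.059, -0.028, 0.08) [290.6 293.2]
(-0.022, 0.009, 0.036) [333.6 209.5]
(-0.022, -0.009, 0.036) [309.2 209.4]
(0.059, 0.022, 0.074) [345.7 286.8]
(0.059, -0.022, 0.074) [297.4 286.7]
```

View pics/w9.png

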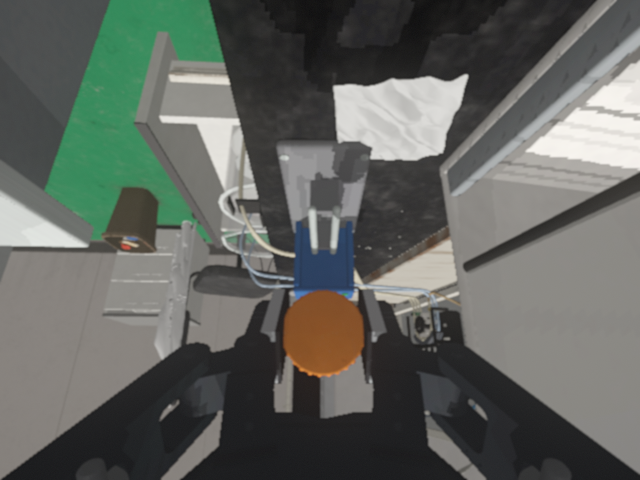

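View pics/c9.png

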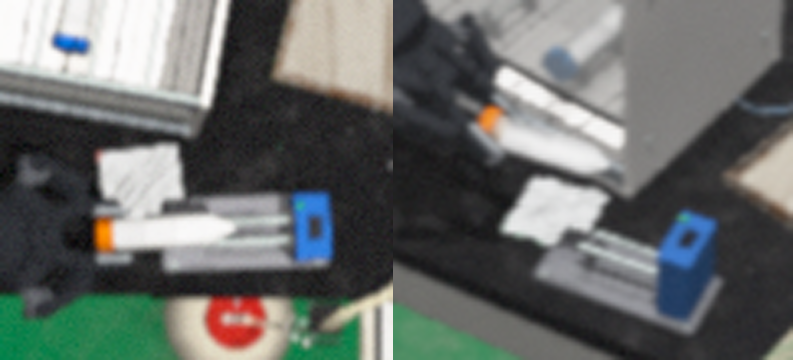

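Run:
```python
import cv2
c=cv2.imread('pics/w9.png')[130:300,250:400]; cv2.imwrite('pics/c9w.png',cv2.resize(c,(530,600),interpolation=2))
c=cv2.imread('pics/t9.png')[265:305,285:395]; cv2.imwrite('pics/c9t.png',cv2.resize(c,(800,291),interpolation=2))
```

```text
(no output)
```

View pics/c9w.png

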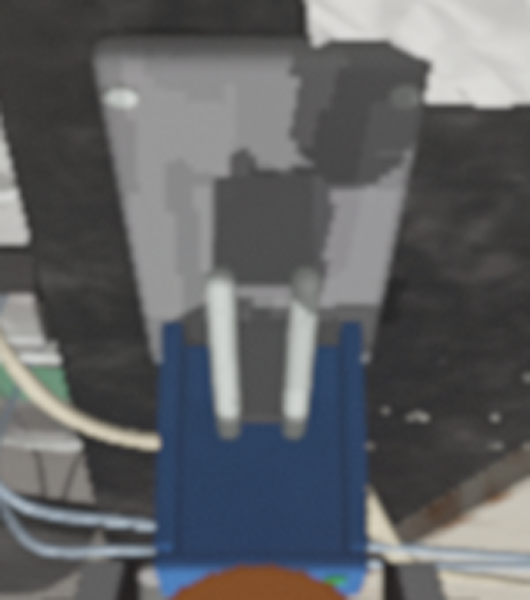

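View pics/c9t.png

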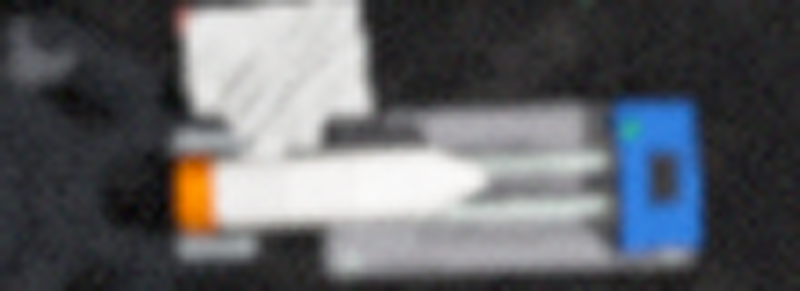

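Run:
```python
from h import *
from scipy.optimize import least_squares
q,RT=snap('wrist','w9b')
sc=lambda c,r:(250+c/3.533,130+r/3.533)
obs=[((-.055,.033,.008),sc(430,42)),((-.055,-.033,.008),sc(95,42)),((-.022,.009,.036),sc(306,275)),((-.022,-.009,.036),sc(220,275)),((.075,.009,.036),sc(294,437)),((.075,-.009,.036),sc(229,437)),((.059,.028,.08),sc(368,563)),((.059,-.028,.08),sc(157,563))]
f=lambda p:np.concatenate([wproj(q,RT,w(p,o[0]))-o[1] for o in obs])
r=least_squares(f,CR,loss='soft_l1');print(r.x,r.x-CR,inv(CR,[r.x[0],r.x[1],0]));print(r.fun.reshape(-1,2).round(1))
```

```text
[ 0.4352  0.0236 -1.5081] [0.0007 0.0097 0.0078] [-0.0097  0.0013  0.    ]
[[ 3.1  3.2]
 [-2.4  3. ]
 [ 0.4 -1.7]
 [-0.4 -1.7]
 [ 0.  -1.8]
 [ 0.  -1.9]
 [ 1.4  3.2]
 [-2.   3.1]]
```

```bash
sed -i 's/^CAB=.*/CAB=np.array([0.66775,0.19818,-0.16195]); CR=np.array([0.43564,0.01396,-1.512])/' h.py
python3 - <<'E'
from h import *
p,_=snap('top','t9b'); s,tp,R=st(); k=7.273
a=inv(CR,tp);print('tcp',a)
for n,c,z in (('tip',(490,178),.134),('capface',(174,195),.134),('cap top mid',(195,193),.148),('hood l',(610,97),.08),('hood r',(695,100),.08)):
    X=inv(CR,ray(p,(285+c[0]/k,265+c[1]/k),z)); print(n,X,X-a)
plan(w(CR,[-.046,0,.06]),Rt(CR[2],40))
E
```

```text
tcp [-0.0923 -0.002   0.1194]
tip [ 0.0051 -0.0014  0.134 ] [0.0974 0.0006 0.0146]
capface [-0.1132 -0.0027  0.134 ] [-0.0209 -0.0008  0.0146]
cap top mid [-0.1052 -0.0028  0.148 ] [-0.0129 -0.0008  0.0286]
hood l [0.0571 0.0298 0.08  ] [ 0.1494  0.0318 -0.0394]
hood r [0.0902 0.0273 0.08  ] [ 0.1824  0.0293 -0.0394]
dist 0.07529241416573586 turn deg 0.31180329816978936 rows 2
[-0.0524, 0.2454, 0.0062, -0.0004, 0.0007, 0.0]
[-0.0524, 0.2454, 0.0064, -0.0004, 0.0007, 0.0]
shift only, new axes, total/.15 [-0.1048  0.4907  0.0132]  old axes [-0.1047  0.4907  0.0124] turn/pi [-0.0009  0.0015  0.    ]
```

```bash
python3 -m jog '[[[-0.026,0.117,0.003,0,0,0,1],[-0.026,0.117,0.003,0,0,0,1],[-0.026,0.117,0.003,-0.0005,0.001,0,1],[-0.026,0.117,0.003,-0.0005,0.0005,0,1],[0,0,0,0,0,0,1],[0,0,0,0,0,0,1]]]'
python3 - <<'E'
from h import *
show();snap('wrist','w10')
p,_=snap('scene','s10');p,_=snap('top','t10')
t=cv2.imread('pics/t10.png')[265:305,285:395];s=cv2.imread('pics/s10.png')[250:320,280:370]
cv2.imwrite('pics/c10.png',np.vstack([cv2.resize(t,(720,262),interpolation=2),cv2.copyMakeBorder(cv2.resize(s,(423,329),interpolation=2),0,0,0,297,0)]))
plan(w(CR,[-.051,0,.045]),Rt(CR[2],40),2)
E
```

```text
clock: 8.57
tcp_pos: [0.4324, 0.0618, 0.0623]
eef_rot: [-1.573, -0.874, -1.512]
ft_force: [-0.2, -0.3, -0.3]
opening: 0.364
t 8.57 tcp [0.4324 0.0618 0.0623] cab [-0.2103 -0.1725  0.0623] crad [-0.048  -0.0004  0.0623] rpy [-1.5726 -0.8742 -1.5123] y [ 0.0431 -0.7659 -0.6416] z [ 0.9984  0.0571 -0.0012] F [-0.237  -0.2635 -0.3032] open 0.364
q [-1.1015  0.741   0.4528  2.0414  0.4498  1.021  -0.9708]
dist 0.017815709328187827 turn deg 0.07983590516126114 rows 2
[-0.0492, 0.0332, -0.0017, 0.0, -0.0002, -0.0001]
[-0.0492, 0.0332, -0.0017, 0.0, -0.0002, -0.0001]
shift only, new axes, total/.15 [-0.0985  0.0663 -0.0033]  old axes [-0.0984  0.0664 -0.0034] turn/pi [ 0.     -0.0003 -0.0003]
```

View pics/c10.png

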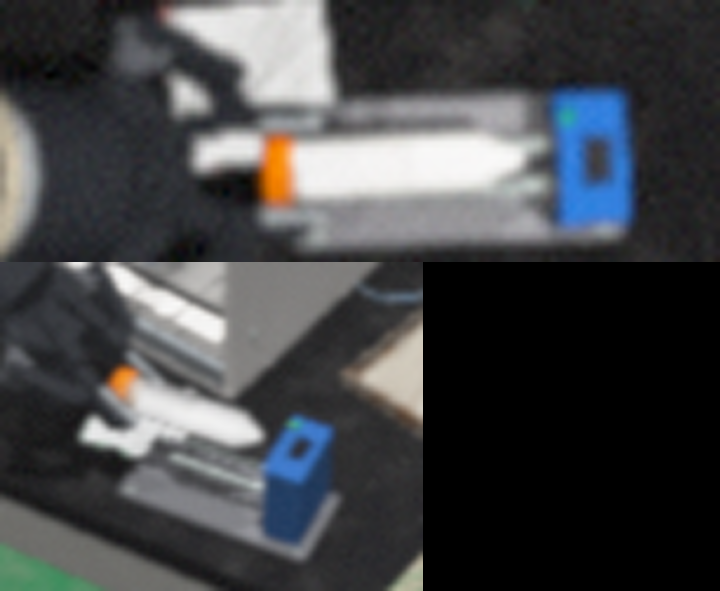

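View pics/w10.png

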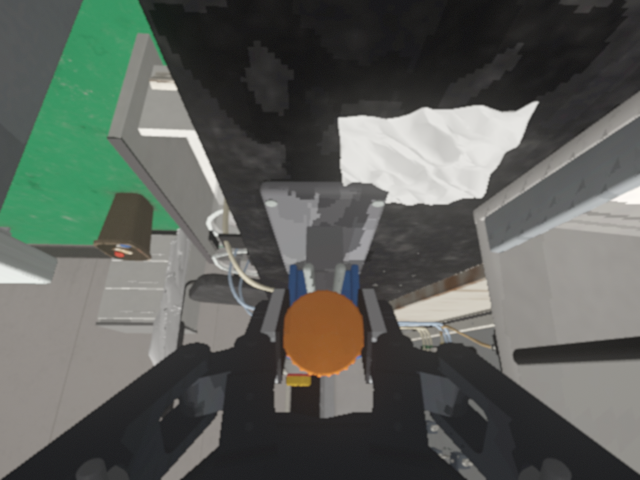

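```bash
python3 -m jog '[[[-0.049,0.033,0,0,0,0,1],[-0.049,0.033,0,0,0,0,1],[0,0,0,0,0,0,1]]]'; python3 -m jog '[[[-0.013,0.01,0,0,0,0,1],[-0.013,0.01,0,0,0,0,1],[0,0,0,0,0,0,1]]]'; python3 -c "
from h import *
show()"
```

```text
clock: 8.97
tcp_pos: [0.4324, 0.0644, 0.0431]
eef_rot: [-1.572, -0.873, -1.512]
ft_force: [0.0, 0.0, -0.7]
opening: 0.364
clock: 9.22
tcp_pos: [0.4326, 0.0637, 0.0393]
eef_rot: [-1.571, -0.873, -1.514]
ft_force: [-0.2, 0.1, -0.1]
opening: 0.363
t 9.22 tcp [0.4326 0.0637 0.0393] cab [-0.2104 -0.1706  0.0393] crad [-0.0498 -0.0001  0.0393] rpy [-1.5715 -0.8734 -1.5138] y [ 0.043  -0.7653 -0.6422] z [ 0.9984  0.0564 -0.0004] F [-0.2074  0.085  -0.0518] open 0.363
q [-1.0952  0.7865  0.4416  2.037   0.442   0.9852 -0.9899]
```

Lowering in ~1 mm steps until the rods take the tube.

```bash
python3 -m jog '[[[-0.0065,0.0055,0,0,0,0,1],[-0.0065,0.0055,0,0,0,0,1],[0,0,0,0,0,0,1]]]'; python3 -m jog '[[[-0.0065,0.0055,0,0,0,0,1],[0,0,0,0,0,0,1],[0,0,0,0,0,0,1]]]'; python3 -m jog '[[[-0.0065,0.0055,0,0,0,0,1],[0,0,0,0,0,0,1],[0,0,0,0,0,0,1]]]'
```

```text
clock: 9.47
tcp_pos: [0.4327, 0.0637, 0.037]
eef_rot: [-1.571, -0.873, -1.514]
ft_force: [0.3, 0.1, -0.1]
opening: 0.359
clock: 9.72
tcp_pos: [0.4327, 0.0637, 0.0359]
eef_rot: [-1.571, -0.873, -1.514]
ft_force: [-0.7, -0.6, 0.4]
opening: 0.362
clock: 9.97
tcp_pos: [0.4327, 0.0638, 0.0347]
eef_rot: [-1.571, -0.873, -1.514]
ft_force: [-0.0, 1.3, 1.9]
opening: 0.365
```

```bash
python3 -m jog '[[[-0.005,0.0043,0,0,0,0,1],[0,0,0,0,0,0,1],[0,0,0,0,0,0,1]]]';  python3 - <<'E'
from h import *
show();snap('wrist','w11')
p,_=snap('scene','s11');p,_=snap('top','t11')
t=cv2.imread('pics/t11.png')[265:305,285:395];s=cv2.imread('pics/s11.png')[250:320,280:370]
cv2.imwrite('pics/c11.png',np.vstack([cv2.resize(t,(720,262),interpolation=2),cv2.copyMakeBorder(cv2.resize(s,(423,329),interpolation=2),0,0,0,297,0)]))
E
```

```text
clock: 10.22
tcp_pos: [0.4327, 0.0638, 0.0336]
eef_rot: [-1.571, -0.873, -1.514]
ft_force: [-1.4, 2.3, 3.8]
opening: 0.365
t 10.22 tcp [0.4327 0.0638 0.0336] cab [-0.2103 -0.1705  0.0336] crad [-0.05    0.      0.0336] rpy [-1.5709 -0.8731 -1.5141] y [ 0.0433 -0.7651 -0.6424] z [ 0.9984  0.0566 -0.0001] F [-1.3969  2.3039  3.8487] open 0.365
q [-1.0936  0.7976  0.439   2.0362  0.4408  0.9758 -0.9947]
```

View pics/c11.png

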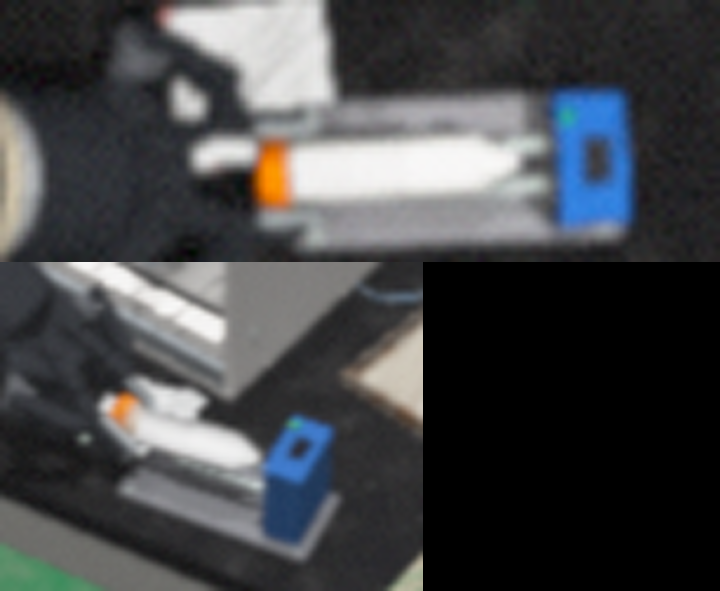

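View pics/w11.png

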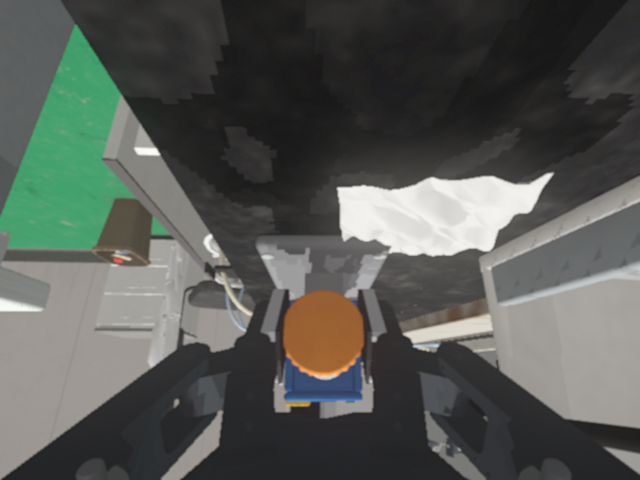

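```bash
python3 -m jog '[[[0.004,-0.003,0,0,0,0,1],[0.019,0.022,0,0,0,0,1],[0.019,0.022,0,0,0,0,1],[0.019,0.022,0,0,0,0,1],[0,0,0,0,0,0,1]]]';  python3 -m jog '[[[0.015,0.018,0,0,0,0,1],[0.015,0.018,0,0,0,0,1],[0,0,0,0,0,0,1]]]'; python3 -c "
from h import *
show()"
```

```text
clock: 10.78
tcp_pos: [0.4333, 0.0488, 0.035]
eef_rot: [-1.571, -0.875, -1.516]
ft_force: [-0.6, -2.4, 2.1]
opening: 0.362
clock: 11.03
tcp_pos: [0.4338, 0.0426, 0.0349]
eef_rot: [-1.571, -0.874, -1.515]
ft_force: [-0.2, -1.5, 4.8]
opening: 0.366
t 11.03 tcp [0.4338 0.0426 0.0349] cab [-0.2058 -0.1913  0.0349] crad [-0.0287 -0.0002  0.0349] rpy [-1.5711 -0.8741 -1.515 ] y [ 0.0425 -0.7658 -0.6417] z [ 0.9985  0.0556 -0.0002] F [-0.1889 -1.4631  4.7646] open 0.366
q [-1.0762  0.7907  0.454   2.0657  0.4634  0.9436 -0.9912]
```

```bash
python3 -m jog '[[[0.003,-0.002,0,0,0,0,1],[0.011,0.013,0,0,0,0,1],[0,0,0,0,0,0,1]]]';  python3 -m jog '[[[0.0064,0.0077,0,0,0,0,1],[0,0,0,0,0,0,1]]]';python3 -m jog '[[[0.0064,0.0077,0,0,0,0,1],[0,0,0,0,0,0,1]]]'
```

```text
clock: 11.28
tcp_pos: [0.434, 0.0406, 0.0351]
eef_rot: [-1.571, -0.873, -1.515]
ft_force: [-0.7, 0.7, 4.2]
opening: 0.363
clock: 11.45
tcp_pos: [0.434, 0.0395, 0.0351]
eef_rot: [-1.571, -0.873, -1.514]
ft_force: [-1.3, 2.2, 4.2]
opening: 0.362
clock: 11.62
tcp_pos: [0.4342, 0.0382, 0.0351]
eef_rot: [-1.571, -0.873, -1.514]
ft_force: [-2.3, 2.7, 6.7]
opening: 0.367
```

```bash
python3 -m jog '[[[0.0064,0.0077,0,0,0,0,1],[0,0,0,0,0,0,1]]]';python3 - <<'E'
from h import *
show();snap('wrist','w12')
p,_=snap('scene','s12');p,_=snap('top','t12')
t=cv2.imread('pics/t12.png')[265:305,285:395];s=cv2.imread('pics/s12.png')[250:320,280:370]
cv2.imwrite('pics/c12.png',np.vstack([cv2.resize(t,(720,262),interpolation=2),cv2.copyMakeBorder(cv2.resize(s,(423,329),interpolation=2),0,0,0,297,0)]))
E
```

```text
clock: 11.78
tcp_pos: [0.4343, 0.0368, 0.0351]
eef_rot: [-1.571, -0.873, -1.514]
ft_force: [-2.7, 3.4, 7.2]
opening: 0.366
t 11.78 tcp [0.4343 0.0368 0.0351] cab [-0.2044 -0.1969  0.0351] crad [-0.0229 -0.      0.0351] rpy [-1.5708 -0.8727 -1.5141] y [ 0.0434 -0.7648 -0.6428] z [0.9984 0.0567 0.    ] F [-2.6571  3.3728  7.2096] open 0.366
q [-1.071   0.788   0.4581  2.0743  0.4707  0.9328 -0.9898]
```

View pics/c12.png

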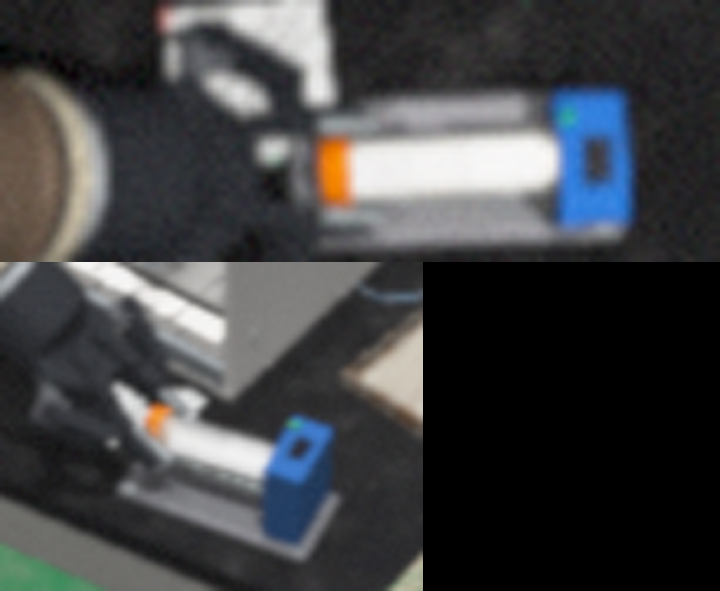

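View pics/w12.png

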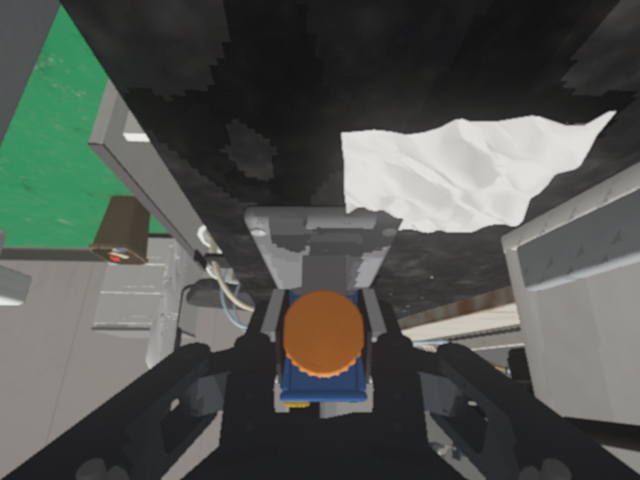

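```bash
python3 -m jog '[[[0.005,-0.0043,-0.005,0,0,0,1],[0,0,0,0,0,0,1],[0,0,0,0,0,0,1]]]';python3 - <<'E'
from h import *
show()
p,_=snap('top','t13')
k=6.545
for n,c,z in (('capface',(319,171),.05),('cap inner',(350,168),.05),('hoodfront',(555,90),.08)):
    print(n,inv(CR,ray(p,(285+c[0]/k,265+c[1]/k),z)))
E
```

```text
clock: 12.18
tcp_pos: [0.4338, 0.0366, 0.0359]
eef_rot: [-1.57, -0.872, -1.514]
ft_force: [0.6, 0.5, 2.5]
opening: 0.367
t 12.18 tcp [0.4338 0.0366 0.0359] cab [-0.2049 -0.1972  0.0359] crad [-0.0227 -0.0005  0.0359] rpy [-1.5704 -0.8725 -1.5143] y [ 0.0437 -0.7647 -0.6429] z [0.9984 0.0568 0.0003] F [0.5813 0.4557 2.4945] open 0.367
q [-1.0719  0.786   0.4587  2.0759  0.471   0.933  -0.9899]
capface [-0.0431 -0.0011  0.05  ]
cap inner [-0.0294 -0.0004  0.05  ]
hoodfront [0.0596 0.0285 0.08  ]
```

```bash
for i in 1; do python3 -m jog '[[[0.0055,0.0046,0,0,0,0,1],[0.0043,0.0051,0,0,0,0,1],[0,0,0,0,0,0,1]]]'; done; python3 -m jog '[[[0.0043,0.0051,0,0,0,0,1],[0,0,0,0,0,0,1]]]'; python3 -m jog '[[[0.0043,0.0051,0,0,0,0,1],[0,0,0,0,0,0,1]]]'
```

```text
clock: 12.48
tcp_pos: [0.4338, 0.0343, 0.0361]
eef_rot: [-1.571, -0.873, -1.514]
ft_force: [1.2, 1.1, 0.5]
opening: 0.366
clock: 12.65
tcp_pos: [0.4338, 0.0333, 0.0362]
eef_rot: [-1.571, -0.873, -1.514]
ft_force: [0.5, 0.6, 0.3]
opening: 0.362
clock: 12.82
tcp_pos: [0.4339, 0.0328, 0.036]
eef_rot: [-1.57, -0.872, -1.514]
ft_force: [0.1, 3.4, 2.0]
opening: 0.364
```

```bash
python3 -m jog '[[[0.0043,0.0051,0,0,0,0,1],[0,0,0,0,0,0,1]]]'; python3 -m jog '[[[0.0022,0.0026,0,0,0,0,1],[0,0,0,0,0,0,1],[0,0,0,0,0,0,1]]]'
python3 - <<'E'
from h import *
show();snap('top','t14'); snap('wrist','w14')
t=cv2.imread('pics/t14.png')[265:305,285:395]
cv2.imwrite('pics/c14.png',cv2.resize(t,(720,262),interpolation=2))
E
```

```text
clock: 12.98
tcp_pos: [0.4341, 0.0327, 0.0359]
eef_rot: [-1.57, -0.871, -1.514]
ft_force: [-0.7, 6.8, 3.9]
opening: 0.364
clock: 13.23
tcp_pos: [0.4341, 0.0327, 0.0358]
eef_rot: [-1.57, -0.871, -1.514]
ft_force: [-1.3, 8.6, 4.2]
opening: 0.365
t 13.23 tcp [0.4341 0.0327 0.0358] cab [-0.2039 -0.201   0.0358] crad [-0.0188 -0.0004  0.0358] rpy [-1.5699 -0.8706 -1.5135] y [ 0.0446 -0.7634 -0.6444] z [0.9983 0.0579 0.0006] F [-1.2699  8.6447  4.2149] open 0.365
q [-1.0681  0.7838  0.4615  2.0823  0.4762  0.9244 -0.9891]
```

View pics/c14.png

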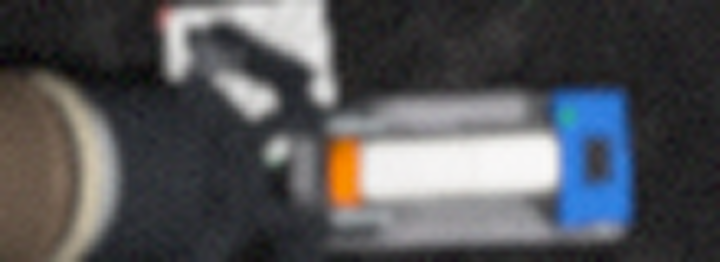

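```bash
python3 -m jog '[[[-0.002,-0.005,0,0,0,0,1],[0,0,0,0,0,0,1]]]'; python3 -m jog '[[[0,0,0,0,0,0,0.1],[0,0,0,0,0,0,-0.1],[0,0,0,0,0,0,-0.1],[0,0,0,0,0,0,-0.1],[0,0,0,0,0,0,-0.1]]]' 20
python3 - <<'E'
from h import *
show();snap('top','t15'); snap('wrist','w15')
t=cv2.imread('pics/t15.png')[265:305,285:395]
cv2.imwrite('pics/c15.png',cv2.resize(t,(720,262),interpolation=2))
E
```

```text
clock: 13.5
tcp_pos: [0.4339, 0.0327, 0.0361]
eef_rot: [-1.57, -0.871, -1.514]
ft_force: [-2.3, 6.1, 2.1]
opening: 0.364
clock: 13.92
tcp_pos: [0.4336, 0.0313, 0.0365]
eef_rot: [-1.571, -0.874, -1.515]
ft_force: [0.3, 0.2, -0.1]
opening: 0.547
t 13.92 tcp [0.4336 0.0313 0.0365] cab [-0.2041 -0.2025  0.0365] crad [-0.0174 -0.001   0.0365] rpy [-1.5713 -0.8736 -1.5145] y [ 0.0426 -0.7654 -0.6421] z [ 0.9984  0.0559 -0.0003] F [ 0.2855  0.2222 -0.1301] open 0.547
q [-1.0676  0.7843  0.4626  2.0829  0.4764  0.9265 -0.9889]
```

View pics/c15.png

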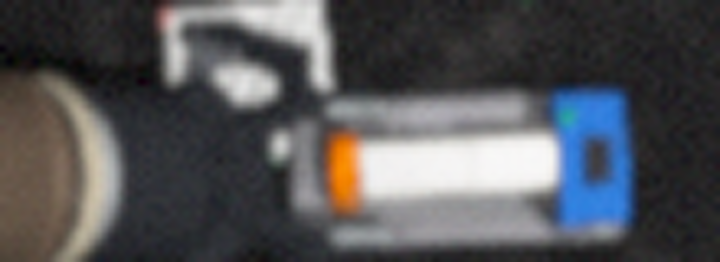

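View pics/w15.png

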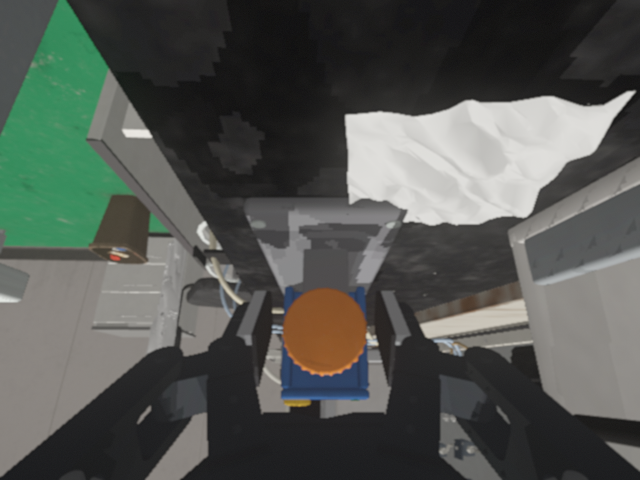

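```bash
python3 -m jog '[[[0,0,0,0,0,0,-0.6],[0,0,0,0,0,0,-0.8],[0,0,0,0,0,0,-0.8],[0,-0.05,0,0,0,0,-0.8],[0,-0.1,0,0,0,0,-0.8],[0,-0.15,0,0,0,0,-0.8],[0,-0.2,0,0,0,0,-0.8],[0,-0.2,0,0,0,0,-0.8]]]'; python3 -m jog '[[[0,-0.2,0,0,0,0,-0.8],[0,-0.1,0,0,0,0,-0.8],[0,0,0,0,0,0,-0.8]]]'
python3 - <<'E'
from h import *
show();p,_=snap('top','t16'); q,RT=snap('wrist','w16'); snap('scene','s16')
t=cv2.imread('pics/t16.png')[130:310,195:395];s=cv2.imread('pics/s16.png')[150:320,240:420]
cv2.imwrite('pics/c16.png',np.hstack([cv2.resize(t,(400,360),interpolation=2),cv2.resize(s,(381,360),interpolation=2)]))
t=cv2.imread('pics/t16.png')[265:305,285:395]
cv2.imwrite('pics/c16t.png',cv2.resize(t,(720,262),interpolation=2))
E
```

```text
clock: 14.68
tcp_pos: [0.4288, 0.1127, 0.1051]
eef_rot: [-1.572, -0.874, -1.514]
ft_force: [0.4, 0.7, 0.4]
opening: 0.9
clock: 14.93
tcp_pos: [0.4281, 0.1506, 0.1342]
eef_rot: [-1.567, -0.868, -1.513]
ft_force: [-0.6, 0.6, 0.0]
opening: 0.903
t 14.93 tcp [0.4281 0.1506 0.1342] cab [-0.2289 -0.0856  0.1342] crad [-0.1368  0.0005  0.1342] rpy [-1.5672 -0.8684 -1.5132] y [ 0.0475 -0.7618 -0.6461] z [0.9982 0.0603 0.0023] F [-0.6158  0.6425  0.0188] open 0.903
q [-1.1918  0.6565  0.4357  1.8931  0.3862  1.2713 -0.9342]
```

View pics/c16.png

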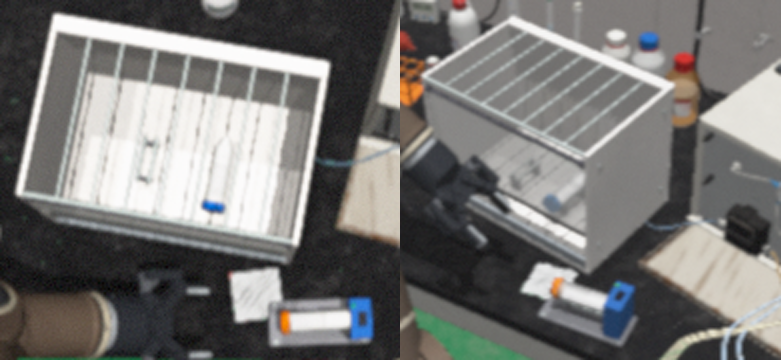

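View pics/w16.png

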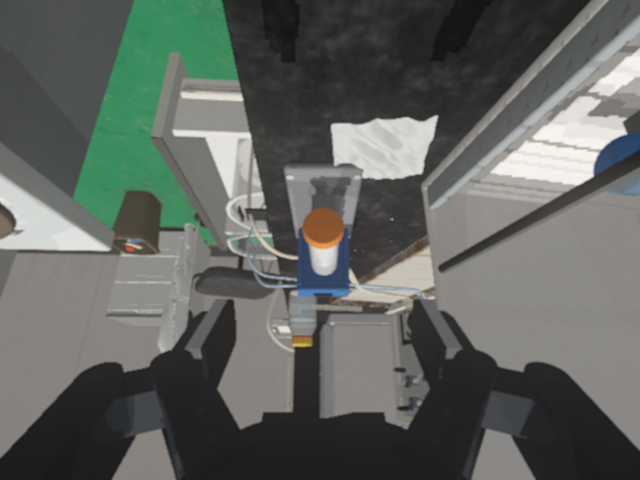

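View pics/c16t.png

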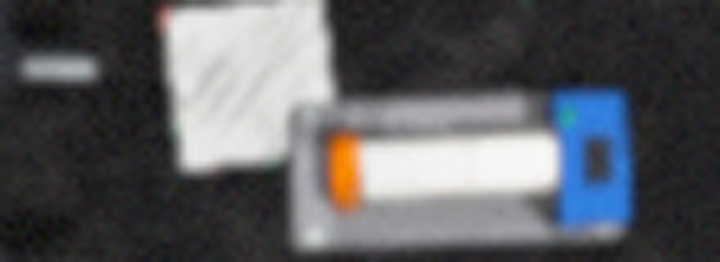

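Run:
```python
from h import *
pr=[]
for i in range(4):
    pr.append(arm.capture('top')['pixels'].astype(float))
a=np.mean(pr,0); 
def cen(im):
    im=im.astype(float)[265:305,320:360]; wt=np.clip(im[:,:,0]-im[:,:,2]-40,0,None); y,x=np.mgrid[0:40,0:40]; return (wt*x).sum()/wt.sum()+320,(wt*y).sum()/wt.sum()+265,wt.sum()
for f in ('t13','t14','t15','t16'): print(f,cen(cv2.imread(f'pics/{f}.png')[:,:,::-1]))
c=cen(a);print(c)
p=arm.capture('top'); print('cap mid',inv(CR,ray(p,c[:2],.055)))
for k in ('tube_orange','tube_blue','tips','bottle','dish'):
    print(k,[(np.round(np.array(m['bbox'])[:2]*[640,480],1),round(m['conf'],2)) for m in arm.spot_in(p,k)[:2]])
show()
```

```text
t13 (np.float64(335.77035928143715), np.float64(291.1979041916168), np.float64(6680.0))
t14 (np.float64(337.1113524471474), np.float64(290.88777874312194), np.float64(6906.0))
t15 (np.float64(336.99458214817827), np.float64(290.6198022484085), np.float64(7383.0))
t16 (np.float64(337.04512351849206), np.float64(290.4975010709696), np.float64(7003.0))
(np.float64(337.03999713795076), np.float64(290.49245134516315), np.float64(6988.0))
cap mid [-0.0337  0.0001  0.055 ]
tube_orange [(array([350.5, 291.2]), 0.92)]
tube_blue [(array([303.7, 217.7]), 0.62)]
tips [(array([157.8, 286.7]), 0.74), (array([281.6, 200.2]), 0.25)]
bottle [(array([485.1, 299. ]), 0.67)]
dish []
t 15.58 tcp [0.4273 0.1462 0.1327] cab [-0.2289 -0.09    0.1327] crad [-0.1325 -0.0005  0.1327] rpy [-1.5711 -0.8733 -1.5144] y [ 0.0429 -0.7652 -0.6423] z [ 0.9984  0.0561 -0.0002] F [-0.2913 -0.4263 -0.6769] open 0.902
q [-1.1886  0.6596  0.4372  1.8982  0.3868  1.2687 -0.9346]
```

View pics/t16.png

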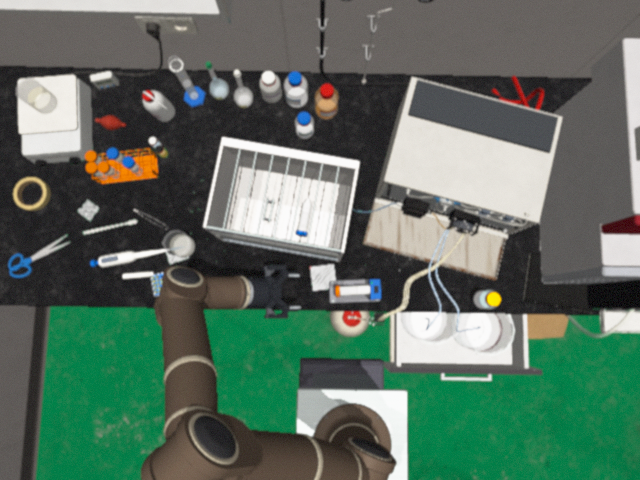

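```bash
python3 -c "
import cv2
for n in ('s16','scene0'):
    c=cv2.imread('pics/%s.png'%n)[150:290,110:310]; cv2.imwrite('pics/z_%s.png'%n,cv2.resize(c,(600,420),interpolation=2))"
```

```text
(no output)
```

View pics/z_s16.png

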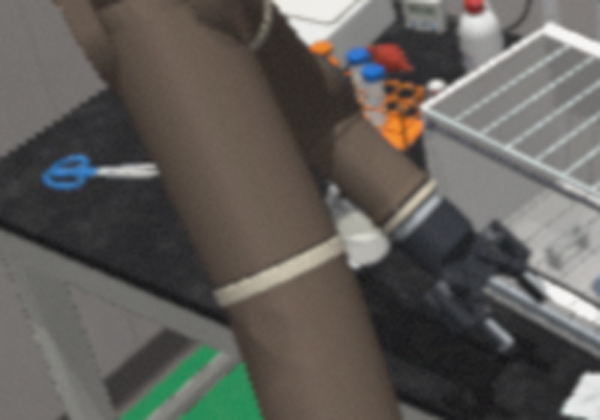

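```bash
python3 -m jog '[[[0.18,-0.15,0,0,0,0,-0.8],[0.18,-0.15,0,0,0,0,-0.8],[0.18,-0.15,-0.1,0,0,0,-0.8],[0.18,-0.1,-0.15,0.02,-0.017,0,-0.8],[0.15,-0.05,-0.15,0.03,-0.025,0,-0.8],[0.1,0,-0.1,0.03,-0.025,0,-0.8],[0,0,0,0.03,-0.025,0,-0.8],[0,0,0,0,0,0,-0.8]]]'
python3 - <<'E'
from h import *
show();p,_=snap('top','t17'); q,_=snap('wrist','w17')
for k in ('tube_orange','tube_blue','tips','bottle','dish'):
    print(k,[(np.round(np.array(m['bbox'])*[640,480,640,480],1),round(m['conf'],2)) for m in arm.spot_in(p,k)[:2]])
E
```

```text
clock: 16.25
tcp_pos: [0.3555, 0.1121, 0.3022]
eef_rot: [-1.571, -0.87, -1.055]
ft_force: [-0.4, 0.5, -0.2]
opening: 0.901
t 16.25 tcp [0.3555 0.1121 0.3022] cab [-0.2943 -0.1353  0.3022] crad [-0.1027 -0.0742  0.3022] rpy [-1.5707 -0.8703 -1.0553] y [ 0.377  -0.6651 -0.6446] z [0.87   0.493  0.0001] F [-0.3946  0.4519 -0.1864] open 0.901
q [-1.4548  0.1     0.3686  2.1669  0.672   1.4656 -0.8438]
tube_orange [(array([351. , 288.5,  36.1,   9.1]), 0.81)]
tube_blue [(array([302.1, 216.3,  14.3,  38. ]), 0.81), (array([351.1, 289.4,  37. ,  13.6]), 0.51)]
tips [(array([171.6, 284. ,  39.2,  29. ]), 0.63)]
bottle [(array([351.7, 291.1,  34.6,   7.1]), 0.22)]
dish [(array([208.8, 295.8,  17.5,  18.2]), 0.65)]
```

View pics/t17.png

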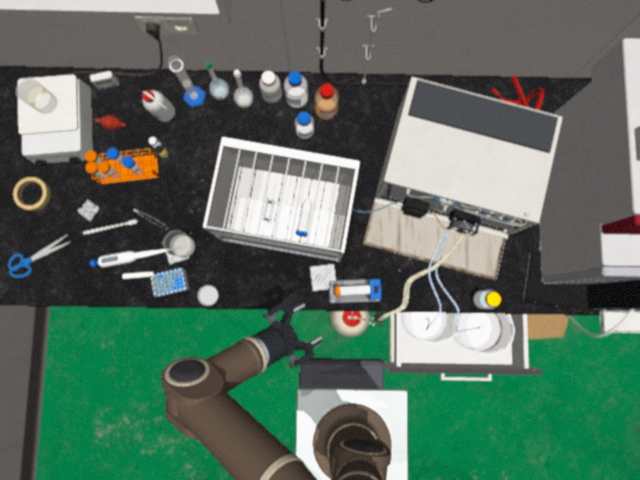

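View pics/w17.png

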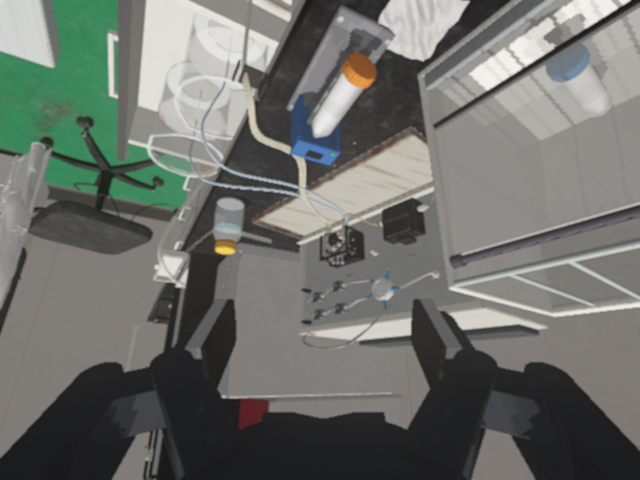

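```bash
python3 -c "
from bench import arm
print(arm.job_done())"
```

```text
the job is handed in; nothing more can be done
None
```

The orange-capped tube is on the cradle rods with its tip at the stop, and I handed the job in at about 16.3 s. No verdict is reported.

**What I did:** I pushed the flap in with the fingers and the hand held it open. I gripped the orange cap in the left lane, lifted the tube about 6 mm and drew it straight out under the flap, which shut again. I turned the tube, laid it on the rods with the tip towards the hood and slid it in small steps. When the hand stopped advancing, the push had risen to 8.6 N. I eased that to about 6 N, opened the fingers and withdrew.

**Last checks:**
- **Tube:** The cap moved less than about 0.3 mm between full contact and release. It lies along the rods at cradle y = 0.0 mm.
- **Flap and blue tube:** The flap looks shut and the blue-capped tube lies in its lane as before.
- **Other things:** The dish and the tips box are at their first picture positions to within a pixel. The bottle looks unmoved to the eye, though the detector did not find it in the last picture.
- **Forces:** Wrist readings stayed below 10 N, and nothing touched the robot at the end.

**Disagreements:**
- **Cap position in the cradle:** The top camera put the cap's middle at cradle x = -33.7 mm, against -32 mm for fully home. That is within the 2 mm calibration, so I relied on the force stop.
- **Wrist camera:** It disagreed with the fixed cameras by 8–10 mm along the tube. I did not use those values for the placing.
- **Gripper opening:** It read about 31 mm on the 34 mm cap, but the grip held throughout.

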